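# Spread the snap ring onto the turntable axle and hold it at its groove

## Task

The drive of the photo turntable has just been serviced: press its hinged blue cover down until the catch snaps it shut. Then take the red-handled snap ring pliers, spread the steel ring that lies on the green mat, lift it off with them and slide it level down over the axle to the dark groove just above the cover. Finish while holding it there, pliers squeezed, the ring still spread wide around the groove and hanging from the pliers alone, not resting on the cover, so that I can check the groove before it closes; leave the other things on the bench where they are.

Things in the scene. Friction and masses are not known exactly. Their poses are not given: they have to be found in the camera images.
- drive: Fixed turntable drive: grey housing 200 mm (x) x 190 mm (y), 66 mm high walls, open top under its cover. Origin: centre of underside, z up, front (-x, knob and switch) towards the robot. Steel axle stub upright at x=-20, y=0 mm: 40 mm thick, top 110 mm above the bench, last 6 mm tapered to 31 mm; dark groove 7 mm wide, 37 mm thick.
- groove (a point): On the axle's axis at mid-height of its dark groove: 78 mm above the bench, 32 mm below the axle's top, 8 mm above the top face of the shut cover. Axes as the drive.
- cover (a joint): Angle (rad) of the drive's blue cover: 0 shut, grows as its front edge lifts; starts half open. 200 mm from hinge to front edge, 190 wide, 4 thick, 48 mm slot from the front clears the axle. Light spring lifts it; stays about where left. In the last 0.06 rad (11 mm at the front) a catch resists: about 10 N down on a pad snaps it past, then it stays below 0.005; unsnapped it springs open.
- cover_hinge (a point): Middle of the cover's hinge line (along the drive's y, at the cover's underside): drive frame x=96, y=0, z=66 mm. Axes turn with the cover.
- cover_pad (a point): Middle of the +y one of two black 24 x 40 mm press pads on the cover's top face, near its front corners: 181 mm from the hinge line towards the front, 60 mm to the drive's +y side (the other at -y), 5 mm above the hinge line when shut. The catch is below this pad. Axes turn with the cover.
- mat: Fixed dark green felt mat 110 x 110 mm, 3 mm thick, on which the ring lies. Origin: centre of its underside, on the bench.
- snap_ring: Loose steel snap ring, 26 g, 5 mm thick, lying flat; inner diameter 38 mm, outer 48 mm at rest, so it passes the axle only when spread. Origin: ring centre, underside; z up; x points to its closed back, so the open gap faces -x, roughly to the robot. The frame is that of the ring's back. It springs shut with about 6 N at each end when fully spread.
- ring_gap (a point): Middle of the ring's gap at rest, between the notches: 21 mm from the ring's centre along its -x, 2.5 mm above its underside. Moves with the ring's back. Clear gap between the lugs at rest 14 mm.
- ring_eye (a point): Where the axle's axis should pass when the ring is spread: 2.6 mm from the ring's rest centre along its -x, at mid-thickness (2.5 mm above the underside). With the pliers at their stop the ring then clears the axle by about 2 mm all round. Hanging on the pliers the ring droops by up to 0.1 rad at its back.
- ring_end_left (a point): The ring's end on its +y side is a raised lug (from 3.6 to 7.1 mm above the underside) with a V notch, 5.6 mm wide at the mouth and 2.8 mm deep, that opens to the gap and takes one tip of the pliers. This point: bottom of the V at mid-thickness of the lug.
- ring_end_right (a point): The same of the end on its -y side. The two points are 20 mm apart at rest and about 37 mm apart with the pliers squeezed to their stop.
- rest: Fixed plywood rest for the pliers: base 120 x 92 mm, 6 mm thick, with two 10 mm thick uprights across it, 48 mm high, at x = -2 and -99 mm; open between them. Origin: on the bench, about below the pliers' pivot.
- pliers: Loose snap ring pliers, 180 g, lying level on the rest. Origin: on the pivot axis, level with the underside of the handles; z up, x from handles to tips; frame of the +y half (at rest the middle of the pliers; turned by half the lever angle when squeezed). Red handles from 40 to 110 mm behind the pivot, 18 mm high, 9 mm thick. Balance point 69 mm behind the pivot.
- plier_lever (a joint): Angle (rad) between the halves: 0 at rest (tips together), 0.35 at the stop screw. Squeezing the handles SPREADS the tips. The return spring takes 11 to 13 N on each handle at pliers_grip before it moves, about 22 N to reach the stop with the ring on. As the handles close between two fingers the pivot creeps about 4 mm forward.
- pliers_grip (a point): Where to grip: midway between the handles, 70 mm behind the pivot, at mid-height of the handles (9 mm above their underside). Here the handles are 52 mm over their outer faces at rest, each splayed 0.08 rad (wider to the rear); at the stop 28 mm, each turned in by 0.1 rad.
- pliers_tips (a point): Bottom ends of the two downward tips, midway, at rest: 85 mm ahead of the pivot, 42 mm below pliers_grip. 10 mm wide together over the lips; each lip (lowest 1.4 mm) juts outward to hook under a lug. With the ends 0 to 2 mm above the mat in the ring's gap they spread into the notches; the ring then hangs 2 mm lower than the tip ends. At the stop each tip is 17 mm off the middle.
- leather_weight: Bystander, to be left alone: black leather-covered round weight, 100 mm across, 22 mm high. Origin at its underside.
- paste_jar: Bystander, to be left alone: white jar, 60 mm across, 75 mm high. Origin at its underside.
- grease_tin: Bystander, to be left alone: small brass-coloured tin, 48 mm across, 24 mm high. Origin at its underside.
- screwdriver: Bystander, to be left alone: yellow-handled screwdriver, 170 mm long, lying flat. Origin at its underside.
- brush: Bystander, to be left alone: flat brush, 190 mm long, lying flat. Origin at its underside.
- bone_folder: Bystander, to be left alone: ivory-coloured bone folder, 150 mm long, lying flat. Origin at its underside.
- loupe: Bystander, to be left alone: black loupe, 44 mm across, 38 mm high. Origin at its underside.

How it is judged:
By the outcome, as a careful person would: the job done as asked, in the order asked, and still so for the second after the job is handed in, while the arm keeps its last pose, push and grip.
It also fails if it takes over 58 s, if anything falls off the work surface, if the arm or the gripper's body presses on something with over 40 N, if the wrist force passes 120 N, or if a joint passes its speed limit or range.

## Robot

A 6-joint arm with a two-finger parallel gripper is mounted at the origin on the work surface. World frame = base frame: x ahead of the robot, y to its left, z up, the work surface at z = 0. Lengths are in mm, angles in rad, forces in N, time in s.
With the tool pointing down it reaches from about 425 to 950 mm from the base axis. Payload 14.7 kg.
Tool frame: the origin (TCP) lies at the centre of the arm's flange, where the gripper is bolted on; the fingertips stand 173 mm ahead of it and the grasp point (between the pads) lies 155 mm ahead of it; z points along the fingers, y is the direction in which the jaws open and shut (so a half turn about z gives the same grasp; the last joint's range is limited). The gripper opens to 85 mm and grips with 20 to 120 N. Pads are 22 mm wide; open, the fingers measure 114 mm over their backs; the gripper's body (76 mm by 85 mm) begins 54 mm behind the grasp point. The pads swing forward as they close: fully open they stand 13 mm farther back than shut.
Start: joints at [-1.182, 0.48, 1.596, -0, 1.065, -0.047], TCP at [274.403, -589.234, 404.697] pointing down, gripper open.
Joint ranges: [-2.75, 2.75], [-0.82, 2.05], [0.23, 2.67], [-1.56, 4.7], [0.09, 2.69], [-2.92, 2.92]. Speed limits (rad/s): [1.89, 1.89, 2.39, 3.01, 3.01, 3.01].

## Interface

Orientations are given as a rotation vector (axis times angle).
In Python, from plant import arm gives the robot as it stands.
- The arm moves only by the tool send_rows, never from a script. Its argument "commands" is a list of rows, each a list of 3 entries, a list of its own where there are three numbers: the turn, a rotation vector about the tool's x, y, z in rad, then the shift along the tool's x, y, z in mm, then the closure, from 0 (fully open) to 1 (shut). A call has 1 to 12 rows; each row is the pose to reach, as a shift and turn from the pose commanded when the call began, along the tool's axes at that moment; what a row does not reach only later rows make up. A row lasts 1/10 s, in which the tool goes at most 50 mm and 8.59 degrees, less where a joint would pass 70% of its speed; a pose out of reach is approached as far as the arm can. A call with a gripper value outside its range is refused whole. The fingers move at their own pace and stop on an object; "squeeze" is the grip in N (left out, the last holds). Time passes only in rows, so rows that repeat a pose let the fingers close. It gives the time, the measured TCP pose, the force and the opening at its end, in the units of the state.
- arm.sense(): the state, without advancing time (a new reading comes with each control period).
- arm.snapshot(name): name is "scene" or "top" or "wrist"; returns a dict with "color" (384x512x3 uint8, red, green, blue), "z_map" (384x512 float32, mm along the optical axis (not along the pixel's ray), 0 where there is no reading), "intrinsics" (3x3 intrinsics, pixels), "world_from_camera" (4x4, takes a point from camera to world coordinates). Camera axes: x right, y up, looking along -z (the intrinsics and any distortion apply to the point x, -y, -z); pixel columns grow to the right and rows downward; lengths in mm; the calibration is good to about 2 mm. The wrist camera is an equidistant fisheye: a pixel r from the principal point sees the ray r / f radians off the axis. A picture is of the moment at which its call begins.
- arm.hand_in(): hands the job in, once; it reports no verdict.
The state is a dict: "clock": time; "qpos": joint angles; "joint_vel": joint speeds; "joint_torque": joint torques, N m; "eef_pos": TCP position; "eef_rot": TCP orientation; "contact_force": force on the tool from outside, world axes, zero at the start; "moment": the same for the moment, N m; "grip_width": finger opening in mm.
Only numpy, scipy, OpenCV 4.12 (cv2) and the standard library are available. Lean on these libraries where they do the work, as an engineer would, in place of code of your own. Each camera call takes 0.05 s, during which the arm holds its last target. There are 200 camera calls.

## Working session

There is one attempt and no reset: what is moved stays moved. The work goes in short steps, Python scripts to look and compute and a tool call to move; the robot and the scene stay as the last step left them, time stands still between calls to the robot, and variables do not carry over. Pictures are saved under pics/ and viewed, about 8 in all and at most 12, crops included, and the job is handed in when it is done.

Besides the shell and the picture viewer there is one more tool, called after "Request:" in YAML: its name, and indented under it one key for each argument. send_rows: Moves the arm, as the interface text tells. Its arguments: {"type":"object","properties":{"commands":{"type":"array"},"squeeze":{"type":"number"}},"required":["commands"]}

```bash
ls; mkdir -p pics
cat > h.py <<'E'
import numpy as np, cv2
from plant import arm
from scipy.spatial.transform import Rotation as R
def snap(n):
    s=arm.snapshot(n); return s
def cloud(s):
    K=np.array(s["intrinsics"]);z=s["z_map"].astype(float);T=np.array(s["world_from_camera"])
    v,u=np.mgrid[:z.shape[0],:z.shape[1]]
    P=np.stack([(u-K[0,2])/K[0,0]*z,-(v-K[1,2])/K[1,1]*z,-z],-1)
    return P@T[:3,:3].T+T[:3,3]
E
python3 - <<'E'
from h import *
print(arm.sense())
for n in("scene","top"):
    s=snap(n);np.savez(f"pics/{n}.npz",**s);print(n,s["intrinsics"],s["world_from_camera"])
    cv2.imwrite(f"pics/{n}0.png",cv2.resize(s["color"][:,:,::-1],(800,600)))
E
```

```text
pics
{'clock': 0.0, 'qpos': array([-1.18158350e+00,  4.80841989e-01,  1.59687376e+00, -3.99452494e-05,
        1.06510021e+00, -4.66029788e-02]), 'joint_vel': array([ 4.76620896e-05, -1.32039855e-03, -7.10934158e-04,  8.36190614e-04,
        1.56316630e-04,  2.00460243e-04]), 'joint_torque': array([-4.44251869e-03, -9.50648189e+01, -4.30192602e+01, -1.95282410e-04,
        1.18307551e-02,  1.47761705e-05]), 'eef_pos': array([ 274.33134514, -589.04854468,  404.06571535]), 'eef_rot': array([-3.06612219e+00, -6.78943368e-01,  3.81490852e-04]), 'contact_force': array([ 0.33821321,  0.24871171, -0.21979569]), 'moment': array([-0.03056624, -0.00957867, -0.00390385]), 'grip_width': 85.73038669736754}
scene [[425.43309697   0.         256.48608978]
 [  0.         425.43309697 197.58580514]
 [  0.           0.           1.        ]] [[ 7.92706993e-01 -5.28182211e-01  3.04366843e-01  9.57239699e+02]
 [ 6.09403521e-01  6.73839000e-01 -4.17813775e-01 -5.01600270e+02]
 [ 1.55875538e-02  5.16686127e-01  8.56032987e-01  1.12522465e+03]
 [ 0.00000000e+00  0.00000000e+00  0.00000000e+00  1.00000000e+00]]
top [[350.91522976   0.         254.37698905]
 [  0.         350.91522976 192.46673354]
 [  0.           0.           1.        ]] [[-1.68227991e-03  9.83682927e-01 -1.79902941e-01  3.94797893e+02]
 [-9.99998385e-01 -1.76864078e-03 -3.19642067e-04  2.45522524e+00]
 [-6.32610122e-04  1.79902112e-01  9.83684314e-01  1.06028767e+03]
 [ 0.00000000e+00  0.00000000e+00  0.00000000e+00  1.00000000e+00]]
```

View pics/top0.png

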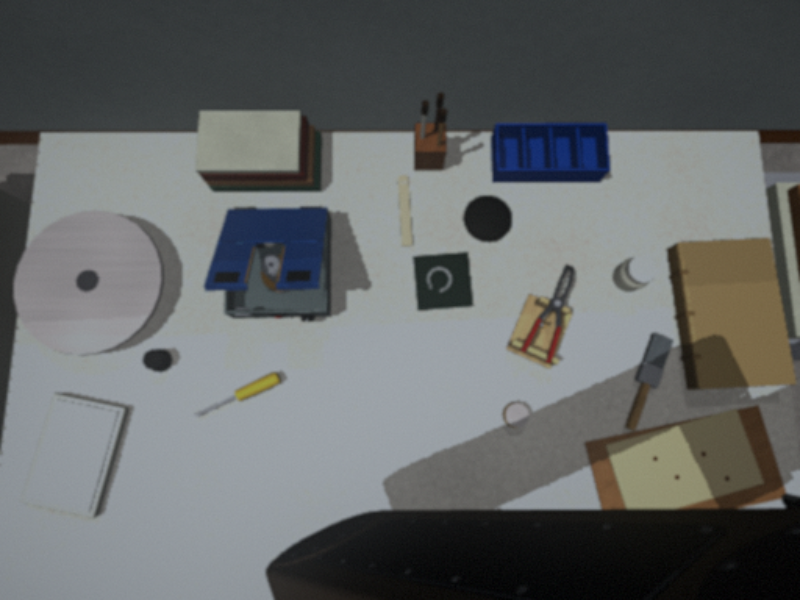

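View pics/scene0.png

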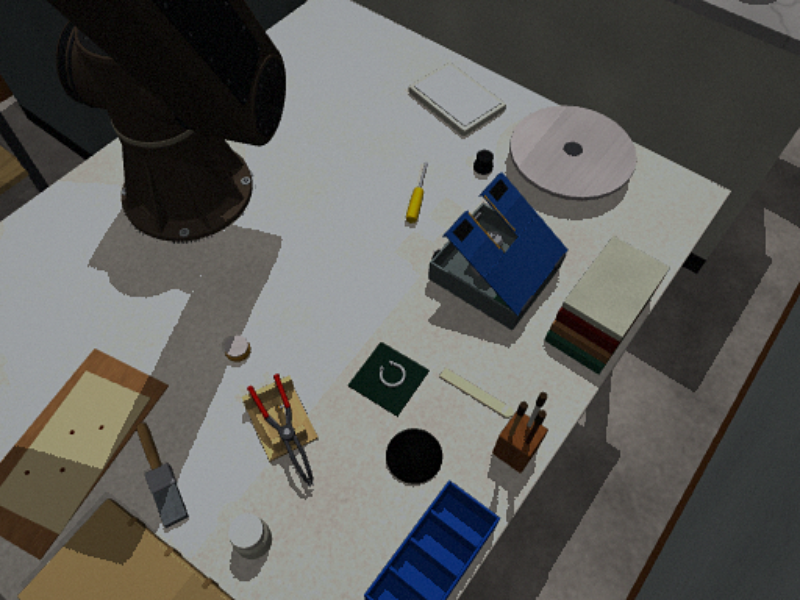

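The top view shows the cover half open (drive near pixel 275,260), the ring on its mat (440,280) and the pliers on the rest (550,315) with tips at (568,270). The scene view agrees. Next I'll measure these from the depth maps.

```bash
cat > m.py <<'E'
from h import *
def rect(P): 
    r=cv2.minAreaRect(P[:,:2].astype(np.float32)); return np.round(r[0],1),np.round(r[1],1),round(r[2],1)
for n in("top","scene"):
    s=dict(np.load(f"pics/{n}.npz"));P=cloud(s);c=s["color"].astype(int);hsv=cv2.cvtColor(s["color"],cv2.COLOR_RGB2HSV).astype(int)
    H,S,V=hsv[...,0],hsv[...,1],hsv[...,2];X,Y,Z=P[...,0],P[...,1],P[...,2]
    ok=s["z_map"]>0
    print(n,"bench z",np.median(Z[ok&(abs(Z)<15)]))
    m=ok&(abs(H-115)<12)&(S>120)&(Y>150)&(Z>50);Q=P[m];print(" blue",m.sum(),Q.min(0).round(),Q.max(0).round())
    cen=Q.mean(0);_,_,vt=np.linalg.svd(Q-cen);nn=vt[2]*np.sign(vt[2][2]);print(" plane",cen.round(1),nn.round(4))
    m=ok&(abs(H-70)<20)&(S>60)&(V<110)&(abs(Z)<12)&(X>450)&(Y>-60)&(Y<90);print(" mat",rect(P[m]),np.median(Z[m]))
    m2=ok&(X>470)&(X<640)&(abs(Y-20)<60)&(S<50)&(V>70)&(Z<20)
    # ring: grey inside mat
    ct=rect(P[m])[0];m2&=(np.hypot(X-ct[0],Y-ct[1])<40);print(" ring",m2.sum(),rect(P[m2]),np.median(Z[m2]),P[m2].mean(0).round(1))
    m=ok&((H<6)|(H>174))&(S>150)&(V>60)&(Z>30)&(Y<-60);Q=P[m];print(" red",m.sum(),rect(Q),np.median(Q[:,2]),Q.mean(0).round(1))
    m=ok&(X>430)&(X<720)&(Y<-120)&(Y>-300)&(Z>55)&(Z<110)&~m;Q=P[m];print(" metal",m.sum(),Q.mean(0).round(1),Q[Q[:,0].argmax()].round(1),Q[:,2].max())
    m=ok&(Y>150)&(Y<420)&(Z>58)&(Z<75)&(X<720)&(X>400)&(S<110);print(" housing rim",m.sum(),rect(P[m]))
E
python3 m.py
```

```text
top bench z 0.21004868419800005
 blue 2300 [578. 150.  67.] [753. 322. 178.]
 plane [673.4 237.3 119.5] [0.5249 0.0072 0.8512]
 mat (array([653.4, -47.1]), array([35.7,  0. ]), 142.2) 5.94718081869928
 ring 36 (array([627.8, -22.8]), array([21.9, 20.9]), 3.8) 0.8812119098482754 [629.6 -25.2   0.7]
 red 103 (array([ 505. , -260.8]), array([52.8, 64.1]), 64.1) 64.96928406140432 [ 505.  -261.5   64.9]
 metal 239 [ 546.3 -277.2   60.9] [ 616.9 -299.3   61.2] 67.73362307121135
 housing rim 185 (array([586.2, 237.5]), array([ 63.4, 172.8]), 1.9)
scene bench z 0.8778700591947199
 blue 2529 [580. 150.  57.] [758. 327. 181.]
 plane [682.1 236.4 115.3] [0.5297 0.0102 0.8481]
 mat (array([627.5, -44.9]), array([109.5,  30.7]), 0.4) 3.652549860957265
 ring 100 (array([615.5, -18.8]), array([50.6, 25. ]), 7.0) 0.7396505044595187 [618.3 -19.6   0.7]
 red 135 (array([ 507.8, -261.1]), array([57.4, 67.7]), 66.5) 65.39262619808187 [ 508.  -262.2   65.4]
 metal 217 [ 559.4 -282.9   60.9] [ 622.4 -299.8   57. ] 68.25278449056373
 housing rim 88 (array([560.8, 238.8]), array([171.9,  40.5]), 78.5)
```

```bash
cat > m2.py <<'E'
from h import *
from m import rect
print("-----")
for n in("top","scene"):
    s=dict(np.load(f"pics/{n}.npz"));P=cloud(s);hsv=cv2.cvtColor(s["color"],cv2.COLOR_RGB2HSV).astype(int)
    H,S,V=hsv[...,0],hsv[...,1],hsv[...,2];X,Y,Z=P[...,0],P[...,1],P[...,2];ok=s["z_map"]>0
    m=ok&(V<75)&(X>490)&(X<680)&(Y>-115)&(Y<60)&(Z<15)
    k,l,st,ce=cv2.connectedComponentsWithStats(m.astype(np.uint8))
    i=1+st[1:,4].argmax();m=l==i;r=rect(P[m]);print(n,"mat",r,np.median(Z[m]),m.sum())
    hull=cv2.convexHull(np.argwhere(m)[:,::-1].astype(np.int32));f=np.zeros(m.shape,np.uint8);cv2.fillConvexPoly(f,hull,1)
    f=cv2.erode(f,np.ones((5,5)));t=f.astype(bool)&(V>75);Q=P[t]
    from scipy.optimize import least_squares
    q=least_squares(lambda p:np.hypot(Q[:,0]-p[0],Q[:,1]-p[1])-21.5,Q.mean(0)[:2],loss='soft_l1').x
    d=q-Q.mean(0)[:2];a=np.degrees(np.arctan2(Q[:,1]-q[1],Q[:,0]-q[0]));print(" ring",q.round(1),t.sum(),"back dir",np.degrees(np.arctan2(-d[1],-d[0])).round(1),np.sort(a).round()[::6])
    m=ok&(abs(H-115)<12)&(S>120)&(Y>100)&(Y<380)&(X<760)&(Z>55);Q=P[m];cen=np.median(Q,0);Q=Q[abs((Q-cen)@[.527,0,.85])<10]
    cen=Q.mean(0);_,_,vt=np.linalg.svd(Q-cen);nn=vt[2]*np.sign(vt[2][2]);print(" cover",len(Q),cen.round(1),nn.round(4),"ang",np.arccos(nn[2]).round(3))
    # coordinates in cover plane
    ax=np.array([nn[2],0,-nn[0]]);B=np.c_[Q@ax,Q[:,1]];print(" cover rect",cv2.minAreaRect(B.astype(np.float32)))
    m=ok&(V<60)&(S<150)&(Y>130)&(Y<370)&(X<640)&(X>540)&(Z>130);Q=P[m];
    for sg in(0,1):
        W=Q[(Q[:,1]>237)==bool(sg)];print(" pad",len(W),W.mean(0).round(1),rect(W) if len(W)>3 else '')
    m=ok&(Y>100)&(Y<400)&(X>450)&(X<760)&(Z>20)&(Z<190);print(" drive all",rect(P[m&(Z<80)]), P[m&(Z<80)].min(0).round(1))
    m=ok&((H<6)|(H>174))&(S>150)&(V>60)&(Z>30)&(Y<-60);Q=P[m]
    mm=ok&(X>430)&(X<720)&(Y<-180)&(Y>-340)&(Z>55)&(Z<110);Q=P[mm];
    np.savez(f"pics/pl_{n}.npz",Q=Q,red=P[m])
    c,v=Q.mean(0),np.linalg.svd((Q-Q.mean(0))[:,:2])[2][0];print(" pliers dir",v,"tip",Q[(Q[:,:2]@(v*np.sign(v[0]))).argmax()].round(1))
    Rr=P[m];u=v*np.sign(v[0]);L=Rr[:,:2]@[-u[1],u[0]];print(" red L",Rr[L>np.median(L)].mean(0).round(1),Rr[L<=np.median(L)].mean(0).round(1))
E
python3 m2.py|sed -n '/-----/,$p'
```

```text
-----
top mat (array([626.2, -72.4]), array([ 84.4, 105.4]), 89.9) 3.006622699701211 779
 ring [631.5 -78. ] 91 back dir -18.1 [-179. -155. -137. -113.  -88.  -64.  -49.  -33.  -13.    5.   24.   48.
   63.   86.  105.  136.]
 cover 2555 [671.9 227.6 120.5] [0.5258 0.0077 0.8506] ang 0.554
 cover rect ((504.05413818359375, 228.8385009765625), (204.56736755371094, 186.69549560546875), 0.6735336780548096)
 pad 105 [602.2 168.8 166.6] (array([602.2, 168.9]), array([20.2, 39.7]), 0.6)
 pad 104 [599.8 289.  166.7] (array([599.9, 288.6]), array([19.5, 40.6]), 0.2)
 drive all (array([650.8, 229.1]), array([217.1, 190.2]), 0.8) [543.  133.1  20. ]
 pliers dir [-0.91185692  0.41050817] tip [ 636.2 -313.8   55.3]
 red L [ 514.4 -242.3   64.9] [ 495.8 -280.4   64.8]
scene mat (array([627.5, -73.8]), array([107.1,  85.4]), 3.8) 3.6964057386460354 855
 ring [632.2 -77.9] 75 back dir -46.1 [-175. -155. -124.  -98.  -73.  -49.  -27.   -6.   21.   48.   72.  108.
  133.]
 cover 2855 [680.6 225.4 116.4] [0.5306 0.0078 0.8476] ang 0.559
 cover rect ((505.4649658203125, 230.75645446777344), (208.12562561035156, 193.97044372558594), 0.8265063762664795)
 pad 79 [604.2 169.1 166. ] (array([612.3, 170.2]), array([69.8, 42.6]), 81.1)
 pad 67 [602.6 284.7 165.8] (array([615.1, 281.5]), array([60.1, 48.1]), 89.1)
 drive all (array([605.3, 227.9]), array([310.2, 192.9]), 0.5) [450.1 131.5  20. ]
 pliers dir [ 0.91479422 -0.40392021] tip [ 645.3 -318.    55.2]
 red L [ 517.6 -242.2   65.4] [ 498.6 -281.9   65.3]
```

```bash
cat >> h.py <<'E'
def pose():
    s=arm.sense();return R.from_rotvec(s["eef_rot"]),np.array(s["eef_pos"]),s
def down(yaw,pitch=0):
    # tool z down, tool x along world yaw ; pitch lifts the tool-x end
    return R.from_euler('z',yaw)*R.from_euler('y',-pitch)*R.from_euler('x',np.pi)
def plan(p,Rt,ref=None):
    """turn and shift in current tool axes to bring TCP to p,Rt"""
    R0,p0,s=pose() if ref is None else ref
    t=(R0.inv()*Rt).as_rotvec();d=R0.inv().apply(np.array(p)-p0)
    print("turn",t.round(3).tolist(),"shift",d.round(1).tolist(),"rows>=",int(np.ceil(max(np.linalg.norm(t)/.15,np.linalg.norm(d)/50))))
def wcam(s):
    """wrist camera in tool frame"""
    R0,p0,_=pose();T=np.array(s["world_from_camera"]);return R0.inv().apply(T[:3,3]-p0).round(1),(R0.inv().as_matrix()@T[:3,:3]).round(3)
def fproj(s,P):
    """world -> fisheye pixel"""
    T=np.array(s["world_from_camera"]);K=np.array(s["intrinsics"]);c=(np.atleast_2d(P)-T[:3,3])@T[:3,:3];c=c*[1,-1,-1]
    rho=np.hypot(c[:,0],c[:,1]);th=np.arctan2(rho,c[:,2]);k=th/np.maximum(rho,1e-9);return np.c_[K[0,0]*k*c[:,0]+K[0,2],K[1,1]*k*c[:,1]+K[1,2]]
def fray(s,uv,z):
    """fisheye pixel -> world point on plane z"""
    T=np.array(s["world_from_camera"]);K=np.array(s["intrinsics"]);uv=np.atleast_2d(uv).astype(float);a=(uv-K[:2,2])/[K[0,0],K[1,1]]
    th=np.linalg.norm(a,axis=1);q=a/np.maximum(th,1e-9)[:,None];d=np.c_[np.sin(th)[:,None]*q,np.cos(th)]*[1,-1,-1]@T[:3,:3].T
    return T[:3,3]+d*((z-T[2,3])/d[:,2])[:,None]
def fcloud(s):
    K=np.array(s["intrinsics"]);z=s["z_map"].astype(float);T=np.array(s["world_from_camera"]);v,u=np.mgrid[:z.shape[0],:z.shape[1]]
    a=np.stack([(u-K[0,2])/K[0,0],(v-K[1,2])/K[1,1]],-1);th=np.linalg.norm(a,axis=-1);q=a/np.maximum(th,1e-9)[...,None];t=np.tan(np.minimum(th,1.5))
    P=np.stack([q[...,0]*t*z,-q[...,1]*t*z,-z],-1);return P@T[:3,:3].T+T[:3,3]
E
python3 - <<'E'
from h import *
s=snap("wrist");print(s["intrinsics"],wcam(s));
plan([510,-265,400],down(-.42));plan([510,-265,400],down(-.42+np.pi))
E
```

```text
[[297.31863964   0.         258.07250227]
 [  0.         297.31863964 193.47293047]
 [  0.           0.           1.        ]] (array([70. ,  0.3, 31. ]), array([[ 0.001,  0.962,  0.273],
       [ 1.   , -0.001, -0.001],
       [-0.   ,  0.273, -0.962]]))
turn [-0.001, 0.0, 0.856] shift [350.4, -194.3, 4.4] rows>= 9
turn [-0.0, -0.001, -2.286] shift [350.4, -194.3, 4.4] rows>= 16
```

Run:
```python
from h import *
plan([565,-275,350],down(-.42))
```

```text
turn [-0.001, 0.0, 0.856] shift [396.1, -162.0, 54.4] rows>= 9
```

Request:
send_rows:
  commands:
    - [[0, 0, 0.856], [396, -162, 54], 0]
    - [[0, 0, 0.856], [396, -162, 54], 0]
    - [[0, 0, 0.856], [396, -162, 54], 0]
    - [[0, 0, 0.856], [396, -162, 54], 0]
    - [[0, 0, 0.856], [396, -162, 54], 0]
    - [[0, 0, 0.856], [396, -162, 54], 0]
    - [[0, 0, 0.856], [396, -162, 54], 0]
    - [[0, 0, 0.856], [396, -162, 54], 0]
    - [[0, 0, 0.856], [396, -162, 54], 0]
    - [[0, 0, 0.856], [396, -162, 54], 0]
    - [[0, 0, 0.856], [396, -162, 54], 0]
    - [[0, 0, 0.856], [396, -162, 54], 0]

```text
clock: 1.35
eef_pos: [564.5, -275.7, 350.6]
eef_rot: [3.072, -0.655, -0.001]
contact_force: [0.4, 0.0, 0.4]
grip_width: 85.4
```

Run:
```python
from h import *
s=snap("wrist");np.savez("pics/w1.npz",**s);R0,p0,st=pose();print(st["clock"],p0,R0.as_matrix().round(3))
cv2.imwrite("pics/w1.png",cv2.resize(s["color"][:,:,::-1],(800,600),interpolation=cv2.INTER_CUBIC))
```

```text
1.4 [ 564.2980188  -276.09797039  350.77800806] [[ 0.913 -0.409 -0.   ]
 [-0.409 -0.913 -0.   ]
 [-0.     0.    -1.   ]]
```

View pics/w1.png

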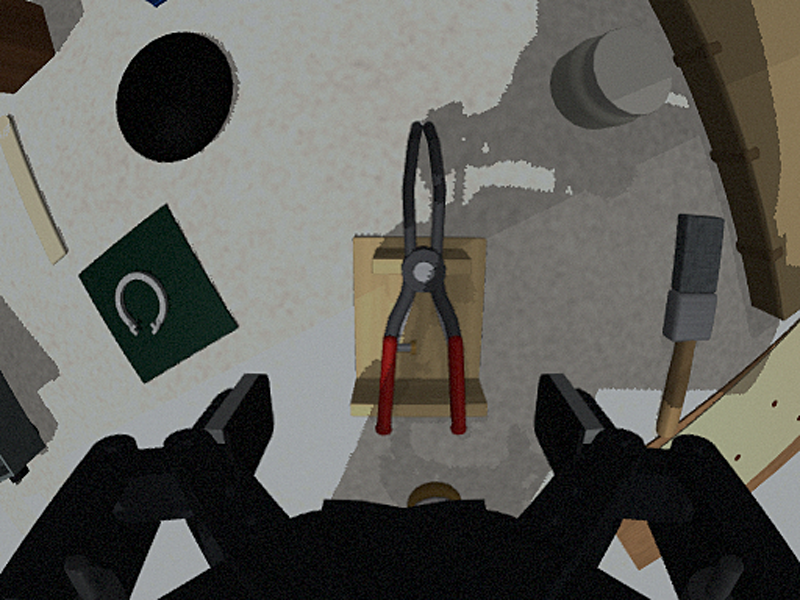

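The pliers lie with tips at (423,124), pivot at (424,270), and red handle ends at (384,432) and (458,430). The ring is centred near (140,304), with its lugs at about (138,330) and (158,325).

```bash
cat > m3.py <<'E'
from h import *
from scipy.optimize import least_squares
s=dict(np.load("pics/w1.npz"));P=fcloud(s);hsv=cv2.cvtColor(s["color"],cv2.COLOR_RGB2HSV).astype(int);H,S,V=hsv[...,0],hsv[...,1],hsv[...,2];X,Y,Z=P[...,0],P[...,1],P[...,2]
k=.64;px=lambda u,v:np.array([u*k,v*k])
for n,(u,v) in dict(pivot=(424,270),tip=(423,124)).items():
    a,b=int(u*k),int(v*k);print(n,P[b-1:b+2,a-1:a+2].reshape(-1,3).mean(0).round(1))
print("bench",np.median(Z[abs(Z)<12]))
red=((H<6)|(H>174))&(S>150)&(Z>55)&(Z<75);vv,uu=np.nonzero(red);W=fray(s,np.c_[uu,vv],64.)
u=np.array([.913,-.409]);n=np.array([-u[1],u[0]])
c=W[:,:2].mean(0);L=(W[:,:2]-c)@n
for m in(L>0,L<0):
    Q=W[m][:,:2];a=Q@u;b=Q@n;print("handle",Q.mean(0).round(1),"ang",np.polyfit(a,b,1)[0].round(3),"along",np.percentile(a,[1,99]).round(1), "z",np.median(Z[red][m]))
    
print("pivot on z=68",fray(s,px(424,270),68).round(1),"tips on z=56",fray(s,px(423,124),56).round(1))
# mat
m=(H>50)&(H<95)&(S>60)&(V<90)&(abs(Z)<12);_,l,stt,_=cv2.connectedComponentsWithStats(m.astype(np.uint8));m=l==1+stt[1:,4].argmax()
vv,uu=np.nonzero(m);W=fray(s,np.c_[uu,vv],3.);r=cv2.minAreaRect(W[:,:2].astype(np.float32));print("mat",r,np.median(Z[m]))
hull=cv2.convexHull(np.argwhere(m)[:,::-1].astype(np.int32));f=np.zeros(m.shape,np.uint8);cv2.fillConvexPoly(f,hull,1);f=cv2.erode(f,np.ones((5,5)))
t=(f>0)&(S<70)&(V>75);vv,uu=np.nonzero(t);W=fray(s,np.c_[uu,vv],8.)[:,:2];
q=least_squares(lambda p:np.hypot(W[:,0]-p[0],W[:,1]-p[1])-21.5,W.mean(0),loss='soft_l1').x
print("ring",q.round(1),len(W),"res",np.std(np.hypot(*(W-q).T)))
a=np.degrees(np.arctan2(W[:,1]-q[1],W[:,0]-q[0]))%360;h,_=np.histogram(a,36,(0,360));print(h.tolist())
print("lugs",fray(s,[px(138,330),px(158,325)],10).round(1), "pix z range ring",np.percentile(Z[t],[5,50,95]))
E
python3 m3.py
```

```text
pivot [ 575.3 -292.8   63.4]
tip [ 653.2 -327.8   24. ]
bench -0.03043923023642492
handle [ 523.3 -241.5] ang 0.745 along [538.9 823.6] z 64.92209414548925
handle [ 500.8 -282.9] ang 0.08 along [539.4 604.5] z 64.86333530426646
pivot on z=68 [[ 575.5 -293.    68. ]] tips on z=56 [[ 649.9 -325.6   56. ]]
mat ((629.4010620117188, -87.14454650878906), (108.86544799804688, 109.2015380859375), 4.5454206466674805) 2.758941647957556
ring [631.6 -78.7] 358 res 1.85090160759642
[12, 10, 11, 10, 9, 8, 8, 12, 10, 8, 11, 10, 13, 12, 0, 0, 0, 5, 15, 8, 12, 11, 11, 11, 12, 14, 11, 13, 11, 13, 11, 12, 9, 15, 10, 10]
lugs [[613.  -66.2  10. ]
 [609.  -86.6  10. ]] pix z range ring [ 6.21421809  7.74762938 10.16024344]
```

Run:
```python
from h import *
plan([582,-71,225],down(-.15))
```

```text
turn [0.0, 0.0, -0.271] shift [-67.7, -194.4, 125.8] rows>= 5
```

Request:
send_rows:
  commands:
    - [[0, 0, -0.271], [-67.7, -194.4, 80], 0]
    - [[0, 0, -0.271], [-67.7, -194.4, 100], 0]
    - [[0, 0, -0.271], [-67.7, -194.4, 126], 0]
    - [[0, 0, -0.271], [-67.7, -194.4, 126], 0]
    - [[0, 0, -0.271], [-67.7, -194.4, 126], 0]
    - [[0, 0, -0.271], [-67.7, -194.4, 126], 0]
    - [[0, 0, -0.271], [-67.7, -194.4, 126], 0]

```text
clock: 2.1
eef_pos: [582.2, -70.6, 224.4]
eef_rot: [3.133, -0.234, -0.001]
contact_force: [0.5, 0.3, 0.1]
grip_width: 85.3
```

Run:
```python
from h import *
s=snap("wrist");np.savez("pics/w2.npz",**s);R0,p0,st=pose();print(st["clock"],p0)
uv=fproj(s,[632,-78.7,8])[0];print(uv)
u,v=uv.astype(int);u0,v0=max(u-64,0),max(v-48,0);print(u0,v0)
cv2.imwrite("pics/w2.png",cv2.resize(s["color"][v0:v0+96,u0:u0+128,::-1],(768,576),interpolation=cv2.INTER_CUBIC))
plan([601,289,166+173+60],down(-.15))
```

```text
2.15 [582.56239951 -71.28123338 225.11335148]
[259.07752169 142.2576662 ]
195 94
turn [0.0, -0.001, -0.0] shift [-35.5, -359.0, -174.0] rows>= 9
```

View pics/w2.png

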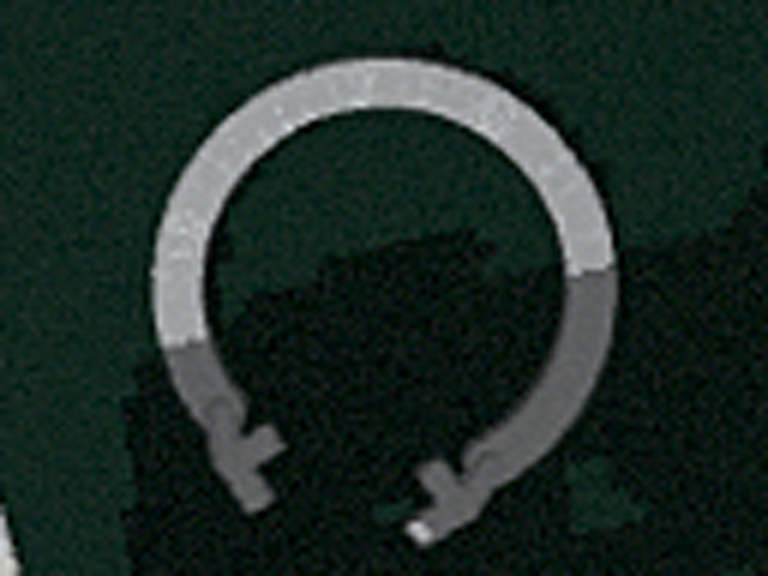

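The ring's V notch bottoms are at about (251,467) and (450,503) in the crop, and its outer circle is centred near (385,290).

Run:
```python
from h import *
s=dict(np.load("pics/w2.npz"));f=lambda u,v,z:fray(s,[u/6+195-.42,v/6+94-.42],z)[0]
l=f(251,467,8.35);r=f(450,503,8.35);c=f(385,290,8);print(l,r,np.linalg.norm(l-r),c)
g=(l+r)/2;print("gap",g,"c-g",np.linalg.norm((c-g)[:2]),"dir c-g",np.arctan2(*(c-g)[[1,0]]),"dir lugs",np.arctan2(r[0]-l[0],-(r[1]-l[1])))
P=fcloud(s);Z=P[...,2];print(np.median(Z[94:190,195:323][abs(Z[94:190,195:323])<12]))
for x in(152,617):print(f(x,290,8))
print(f(385,58,8),f(385,522,8))
```

```text
[615.7863783  -61.72623708   8.35      ] [608.78789634 -82.03577697   8.35      ] 21.481530679515387 [632.24505914 -78.52769759   8.        ]
gap [612.28713732 -71.88100703   8.35      ] c-g 21.035615966879195 dir c-g -0.3214822140317125 dir lugs -0.3318478893055648
2.9413350231562845
[636.00825002 -54.46951507   8.        ]
[ 628.85917918 -102.55225699    8.        ]
[656.16422612 -82.08207588   8.        ] [607.66381644 -74.87983835   8.        ]
```

Request:
send_rows:
  commands:
    - [[0, 0, 0], [-10, -20, -46], 1]
    - [[0, 0, 0], [-20, -50, -90], 1]
    - [[0, 0, 0], [-25, -80, -130], 1]
    - [[0, 0, 0], [-35.5, -359, -174], 1]
    - [[0, 0, 0], [-35.5, -359, -174], 1]
    - [[0, 0, 0], [-35.5, -359, -174], 1]
    - [[0, 0, 0], [-35.5, -359, -174], 1]
    - [[0, 0, 0], [-35.5, -359, -174], 1]
    - [[0, 0, 0], [-35.5, -359, -174], 1]
    - [[0, 0, 0], [-35.5, -359, -174], 1]
    - [[0, 0, 0], [-35.5, -359, -174], 1]

```text
clock: 3.25
eef_pos: [601.3, 289.3, 399.7]
eef_rot: [-3.132, 0.235, -0.002]
contact_force: [-0.1, -1.1, 0.0]
grip_width: 0.1
```

Run:
```python
from h import *
s=snap("wrist");np.savez("pics/w3.npz",**s);R0,p0,st=pose();print(st["clock"],p0,st["contact_force"],st["grip_width"])
cv2.imwrite("pics/w3.png",cv2.resize(s["color"][:,:,::-1],(800,600),interpolation=cv2.INTER_CUBIC))
```

```text
3.3 [601.19827302 288.58118744 399.34749096] [-0.15459364 -0.34620914  0.92225865] -0.28106789302390106
```

View pics/w3.png

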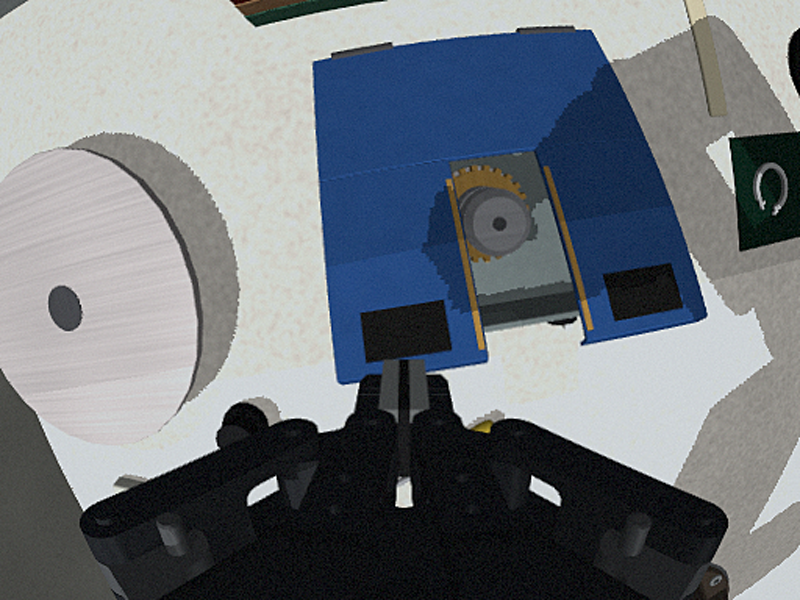

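The +y pad is centred near (407,333) with the fingertips just in front of it. The axle top is at about (499,223).

Run:
```python
from h import *
s=dict(np.load("pics/w3.npz"));P=fcloud(s);k=.64
f=lambda u,v,z:fray(s,[u*k-.18,v*k-.18],z)[0].round(1)
print("pad",f(407,333,166.3),P[int(320*k),int(407*k)].round(1),"pad2",f(645,292,166.3),P[int(292*k),int(645*k)].round(1))
print("axle",f(499,223,110),P[int(223*k)-3:int(223*k)+4,int(499*k)-3:int(499*k)+4,2].round(0).mean())
print("hinge corners",f(313,62,70),f(589,30,70), "front corners",[P[int(v*k),int(u*k)].round(0) for u,v in((345,375),(700,315))])
```

```text
pad [599.4 288.  166.3] [605.  287.4 162.6] pad2 [601.8 168.4 166.3] [602.1 168.4 165.3]
axle [636.7 229.6 110. ] 110.36734693877551
hinge corners [754.4 325.3  70. ] [757.6 139.7  70. ] front corners [array([586., 319., 174.]), array([588., 139., 175.])]
```

Request:
send_rows:
  commands:
    - [[0, 0, 0], [1, 0, 35], 1]
    - [[0, 0, 0], [1, 0, 50], 1]
    - [[0, 0, 0], [0, 0, 60], 1]
    - [[0, 0, 0], [-6, 0.9, 72], 1]
    - [[0, 0, 0], [-12, 1.8, 84], 1]
    - [[0, 0, 0], [-17, 2.5, 94], 1]
    - [[0, 0, 0], [-20, 3, 103], 1]
    - [[0, 0, 0], [-23, 3.4, 112], 1]
    - [[0, 0, 0], [-25, 3.8, 120], 1]
    - [[0, 0, 0], [-27, 4, 128], 1]
    - [[0, 0, 0], [-28, 4.2, 135], 1]
    - [[0, 0, 0], [-28.5, 4.3, 138], 1]

```text
clock: 4.5
eef_pos: [571.8, 290.2, 259.9]
eef_rot: [3.133, -0.234, -0.001]
contact_force: [1.2, 0.5, 0.9]
grip_width: 0.2
```

Request:
send_rows:
  commands:
    - [[0, 0, 0], [-0.5, 0, 4], 1]
    - [[0, 0, 0], [-0.8, 0, 8], 1]
    - [[0, 0, 0], [-1, 0, 11], 1]
    - [[0, 0, 0], [-1, 0, 13], 1]
    - [[0, 0, 0], [-1, 0, 15], 1]

```text
clock: 5.0
eef_pos: [570.9, 290.3, 245.6]
eef_rot: [-3.133, 0.234, 0.0]
contact_force: [-0.2, -0.5, 1.0]
grip_width: 0.1
```

Request:
send_rows:
  commands:
    - [[0, 0, 0], [0, 0, 1.5], 1]
    - [[0, 0, 0], [0, 0, 3], 1]
    - [[0, 0, 0], [0, 0, 3], 1]

```text
clock: 5.3
eef_pos: [570.9, 290.3, 243.2]
eef_rot: [3.133, -0.234, -0.0]
contact_force: [-3.8, -2.7, 12.4]
grip_width: -0.2
```

Run:
```python
from h import *
s=snap("wrist");np.savez("pics/w4.npz",**s);R0,p0,st=pose();print(p0,st["contact_force"])
P=fcloud(s);hsv=cv2.cvtColor(s["color"],cv2.COLOR_RGB2HSV);m=(abs(hsv[...,0].astype(int)-115)<12)&(hsv[...,1]>120)&(P[...,2]<120)&(P[...,2]>40)&(P[...,0]<760)
Q=P[m];A=np.c_[Q[:,0]-752,Q[:,1]-229,np.ones(len(Q))];c=np.linalg.lstsq(A,Q[:,2],rcond=None)[0];print(len(Q),"slope x",c,"z quant",np.percentile(Q[:,2],[5,50,95]),Q[:,0].min())
print([np.median(Q[(Q[:,0]>a)&(Q[:,0]<a+20)][:,2]).round(2) for a in range(560,750,20) if ((Q[:,0]>a)&(Q[:,0]<a+20)).any()])
```

```text
[570.85830979 290.31797736 243.22845366] [-3.72665244 -2.04313542 12.12440927]
57713 slope x [-6.33115548e-03  2.01820266e-03  6.91791870e+01] z quant [68.65356935 69.75920188 70.88711271] 552.1958529646253
[np.float64(69.73), np.float64(69.75), np.float64(69.74), np.float64(69.76), np.float64(69.76), np.float64(69.78), np.float64(69.79), np.float64(69.81)]
```

Request:
send_rows:
  commands:
    - [[0, 0, 0], [0, 0, 2], 1]
    - [[0, 0, 0], [0, 0, 2], 1]
    - [[0, 0, 0], [0, 0, -10], 1]
    - [[0, 0, 0], [0, 0, -50], 1]
    - [[0, 0, 0], [0, 0, -70], 1]
    - [[0, 0, 0], [0, 0, -70], 1]

```text
clock: 5.95
eef_pos: [571.9, 290.8, 315.8]
eef_rot: [-3.13, 0.234, -0.007]
contact_force: [0.2, -0.2, 0.8]
grip_width: -0.1
```

Run:
```python
from h import *
s=snap("wrist");np.savez("pics/w5.npz",**s);R0,p0,st=pose();print(p0,st["contact_force"],st["clock"])
P=fcloud(s);hsv=cv2.cvtColor(s["color"],cv2.COLOR_RGB2HSV);m=(abs(hsv[...,0].astype(int)-115)<12)&(hsv[...,1]>120)&(P[...,2]<120)&(P[...,2]>40)&(P[...,0]<760)
Q=P[m]
print([np.median(Q[(Q[:,0]>a)&(Q[:,0]<a+20)][:,2]).round(2) for a in range(540,750,20) if ((Q[:,0]>a)&(Q[:,0]<a+20)).any()])
# axle top: points z 105..115
m=(P[...,2]>106)&(P[...,2]<114)&(np.hypot(P[...,0]-636,P[...,1]-229)<30);A=P[m];r=cv2.minEnclosingCircle(A[:,:2].astype(np.float32));print("axle",A.mean(0),r,len(A))
m=(abs(P[...,2]-110)<1.2)&(np.hypot(P[...,0]-636,P[...,1]-229)<30);A=P[m];print("top",A.mean(0),cv2.minEnclosingCircle(A[:,:2].astype(np.float32)))
cv2.imwrite("pics/w5.png",cv2.resize(s["color"][:,:,::-1],(800,600),interpolation=cv2.INTER_CUBIC))
plan([511.5,-264.3,360],down(-.42),)
```

```text
[571.34791442 290.53889991 314.04075057] [-0.26461019 -0.14213881 -0.22757863] 6.0
[np.float64(70.34), np.float64(70.3), np.float64(70.21), np.float64(70.16), np.float64(70.15), np.float64(70.09), np.float64(70.04), np.float64(70.01), np.float64(69.97), np.float64(69.9)]
axle [636.4693925  230.75264952 109.36168826] ((636.341796875, 229.9967498779297), 18.926193237304688) 2614
top [636.49492257 230.14899951 109.8718    ] ((636.7966918945312, 229.58958435058594), 16.950206756591797)
turn [-0.002, -0.002, 0.271] shift [23.4, 557.5, -46.7] rows>= 12
```

View pics/w5.png

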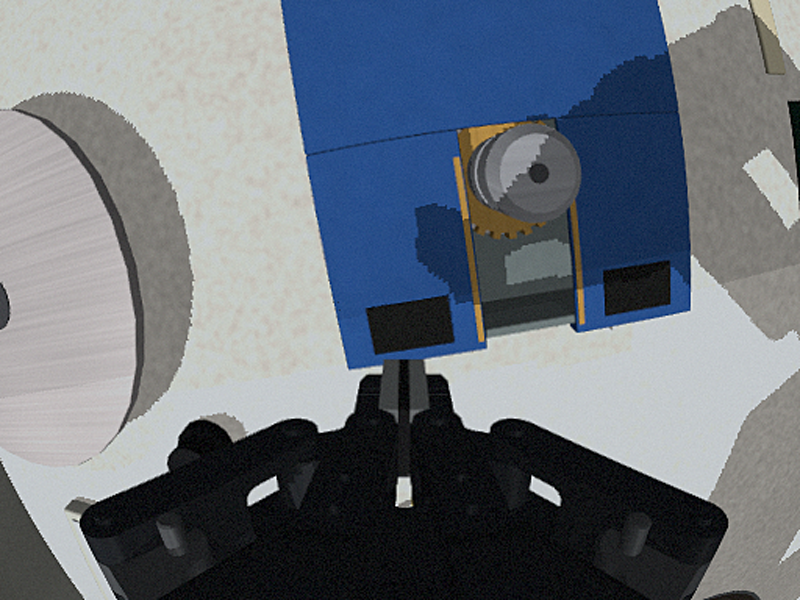

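The cover now lies flat at about 70 mm with the tool clear of it, so it is latched. The axle is at (636.6, 229.8). Next, the pliers.

Request:
send_rows:
  commands:
    - [[0, 0, 0], [0, 0, -46.7], 0.5]
    - [[0, 0, 0.271], [23.4, 557.5, -46.7], 0]
    - [[0, 0, 0.271], [23.4, 557.5, -46.7], 0]
    - [[0, 0, 0.271], [23.4, 557.5, -46.7], 0]
    - [[0, 0, 0.271], [23.4, 557.5, -46.7], 0]
    - [[0, 0, 0.271], [23.4, 557.5, -46.7], 0]
    - [[0, 0, 0.271], [23.4, 557.5, -46.7], 0]
    - [[0, 0, 0.271], [23.4, 557.5, -46.7], 0]
    - [[0, 0, 0.271], [23.4, 557.5, -46.7], 0]
    - [[0, 0, 0.271], [23.4, 557.5, -46.7], 0]
    - [[0, 0, 0.271], [23.4, 557.5, -46.7], 0]
    - [[0, 0, 0.271], [23.4, 557.5, -46.7], 0]

```text
clock: 7.2
eef_pos: [511.2, -258.4, 358.2]
eef_rot: [-3.072, 0.655, 0.002]
contact_force: [0.6, 0.4, 1.0]
grip_width: 85.5
```

Request:
send_rows:
  commands:
    - [[0, 0, 0], [0, 0, 0], 0]
    - [[0, 0, 0], [0, 0, 0], 0]

```text
clock: 7.4
eef_pos: [511.4, -257.6, 358.1]
eef_rot: [-3.071, 0.659, 0.003]
contact_force: [0.6, 1.2, -0.5]
grip_width: 85.4
```

Run:
```python
from h import *
s=snap("wrist");np.savez("pics/w6.npz",**s);R0,p0,st=pose();print(st["clock"],p0,st["grip_width"])
hsv=cv2.cvtColor(s["color"],cv2.COLOR_RGB2HSV).astype(int);H,S,V=hsv[...,0],hsv[...,1],hsv[...,2];P=fcloud(s)
red=((H<6)|(H>174))&(S>150)&(P[...,2]>50)&(P[...,2]<75);n,l,stt,ce=cv2.connectedComponentsWithStats(red.astype(np.uint8))
u=np.array([np.cos(-.42),np.sin(-.42)]);nv=np.array([-u[1],u[0]]);o=np.array([575.4,-292.9])
for i in 1+np.argsort(-stt[1:,4])[:2]:
    vv,uu=np.nonzero(l==i);W=fray(s,np.c_[uu,vv],64.)[:,:2]-o;a=W@u;b=W@nv;p=np.polyfit(a,b,1);print(len(a),"a",np.percentile(a,[1,99]).round(1),"b at -70",np.polyval(p,-70).round(2),"slope",p[0].round(3),"z",np.median(P[l==i][:,2]).round(1))
plan([511.5,-264.3,209],down(-.42))
```

```text
7.45 [ 511.62206949 -256.4903999   358.27318093] 85.20459098489073
639 a [-107.4  -41.4] b at -70 -21.05 slope 0.078 z 64.9
628 a [-107.   -41.4] b at -70 21.58 slope -0.078 z 65.0
turn [-0.0, 0.002, -0.001] shift [3.4, 7.2, 149.3] rows>= 3
```

Request:
send_rows:
  commands:
    - [[0, 0, 0], [3.8, 7, 50], 0]
    - [[0, 0, 0], [3.8, 7, 90], 0.1]
    - [[0, 0, 0], [3.8, 7, 130], 0.15]
    - [[0, 0, 0], [3.8, 7, 149.3], 0.2]
    - [[0, 0, 0], [3.8, 7, 149.3], 0.3]
    - [[0, 0, 0], [3.8, 7, 149.3], 0.34]
    - [[0, 0, 0], [3.8, 7, 149.3], 0.34]
    - [[0, 0, 0], [3.8, 7, 149.3], 0.34]
  squeeze: 20

```text
clock: 8.25
eef_pos: [513.3, -264.4, 211.6]
eef_rot: [3.072, -0.654, 0.003]
contact_force: [0.2, 1.1, 0.3]
grip_width: 56.7
```

Request:
send_rows:
  commands:
    - [[0, 0, 0], [0, 0, 0], 0.36]
    - [[0, 0, 0], [0, 0, 0], 0.37]
    - [[0, 0, 0], [0, 0, 0], 0.37]

```text
clock: 8.55
eef_pos: [512.8, -264.5, 210.5]
eef_rot: [3.072, -0.655, 0.001]
contact_force: [0.7, -0.6, 0.6]
grip_width: 53.8
```

Request:
send_rows:
  commands:
    - [[0, 0, 0], [0, 0, 1], 0.38]
    - [[0, 0, 0], [0, 0, 1], 0.39]
    - [[0, 0, 0], [0, 0, 1], 0.39]
    - [[0, 0, 0], [0, 0, 1], 0.39]

```text
clock: 8.95
eef_pos: [512.9, -264.6, 209.7]
eef_rot: [3.072, -0.655, 0.001]
contact_force: [-0.3, 1.5, 10.8]
grip_width: 52.2
```

Request:
send_rows:
  commands:
    - [[0, 0, 0], [0, 0, 0], 0.4]
    - [[0, 0, 0], [0, 0, 0], 0.4]
    - [[0, 0, 0], [0, 0, 0], 0.4]

```text
clock: 9.25
eef_pos: [512.9, -264.6, 209.8]
eef_rot: [3.072, -0.655, 0.001]
contact_force: [-1.6, 1.7, 14.5]
grip_width: 51.6
```

Request:
send_rows:
  commands:
    - [[0, 0, 0], [0, 0, -2], 0.4]
    - [[0, 0, 0], [0, 0, -6], 0.4]
    - [[0, 0, 0], [0, 0, -16], 0.4]
    - [[0, 0, 0], [0, 0, -30], 0.4]
    - [[0, 0, 0], [0, 0, -40], 0.4]
    - [[0, 0, 0], [0, 0, -40], 0.4]

```text
clock: 9.85
eef_pos: [513.3, -264.8, 251.1]
eef_rot: [3.072, -0.655, 0.004]
contact_force: [0.4, -0.3, -1.4]
grip_width: 51.6
```

```bash
cat > pl.py <<'E'
from h import *
def pliers(s,ztop=None):
    """handles in the tool frame from the wrist view"""
    R0,p0,st=pose();hsv=cv2.cvtColor(s["color"],cv2.COLOR_RGB2HSV).astype(int);H,S,V=hsv[...,0],hsv[...,1],hsv[...,2];P=fcloud(s)
    T=R0.inv().apply((P-p0).reshape(-1,3)).reshape(P.shape)
    red=((H<6)|(H>174))&(S>140)&(V>40)&(T[...,2]>100)&(T[...,2]<190)&(abs(T[...,1])<60)&(T[...,0]>-70)&(T[...,0]<60)
    for sg in(-1,1):
        Q=T[red&(np.sign(T[...,1])==sg)];Q=Q[abs(Q[:,2]-np.median(Q[:,2]))<8]
        pz=np.polyfit(Q[:,0],Q[:,2],1);py=np.polyfit(Q[:,0],Q[:,1],1);print(len(Q),"x",np.percentile(Q[:,0],[1,99]).round(1),"z med",np.median(Q[:,2]).round(2),"z slope",pz.round(3),"y fit",py.round(3))
    return P,T
E
python3 - <<'E'
from pl import *
s=snap("wrist");np.savez("pics/w7.npz",**s);R0,p0,st=pose();print(st["clock"],p0,st["grip_width"],st["contact_force"],st["moment"])
P,T=pliers(s)
cv2.imwrite("pics/w7.png",cv2.resize(s["color"][:,:,::-1],(800,600),interpolation=cv2.INTER_CUBIC))
E
```

```text
9.9 [ 513.02932741 -264.63711237  250.26996086] 51.14016023539747 [-0.31327625 -0.96696287 -2.45595754] [ 0.03862116  0.01447173 -0.1041002 ]
2065 x [-26.4  28.2] z med 144.3 z slope [8.00000e-03 1.44686e+02] y fit [  0.064 -20.346]
2043 x [-25.7  28.3] z med 144.32 z slope [1.20000e-02 1.44597e+02] y fit [-0.074 20.221]
```

View pics/w7.png

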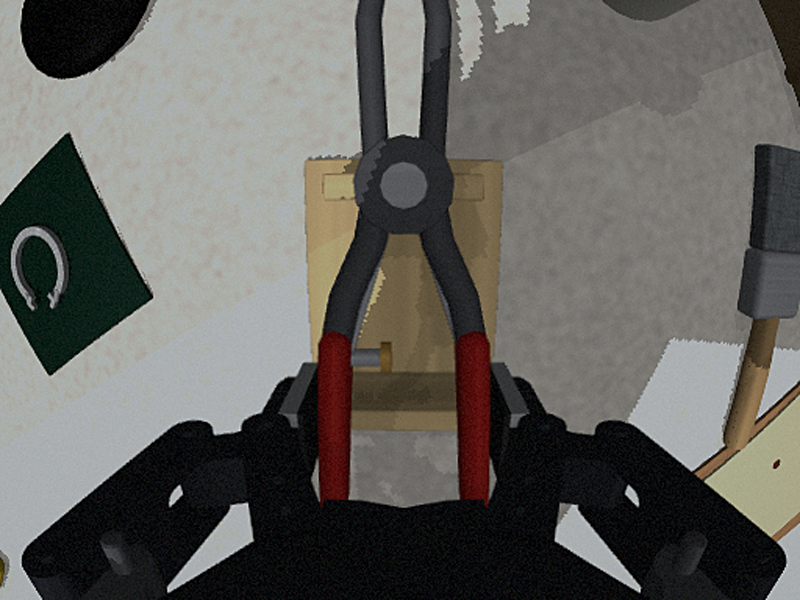

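The pliers are held level in the jaws, with the pivot at (404,185). Now I'll move over the ring.

Run:
```python
from h import *
plan([465.8,-22.6,225],down(-.325))
```

```text
turn [0.0, -0.002, -0.095] shift [-141.9, -201.7, 24.9] rows>= 5
```

Request:
send_rows:
  commands:
    - [[0, 0, -0.01], [-10, -14, -20], 0.4]
    - [[0, 0, -0.02], [-30, -43, -20], 0.4]
    - [[0, 0, -0.035], [-55, -78, -20], 0.4]
    - [[0, 0, -0.05], [-80, -114, -20], 0.4]
    - [[0, 0, -0.07], [-105, -149, -15], 0.4]
    - [[0, 0, -0.09], [-127, -180, 0], 0.4]
    - [[0, 0, -0.095], [-138, -196, 12], 0.4]
    - [[0, -0.002, -0.095], [-142, -202, 22], 0.4]
    - [[0, -0.002, -0.095], [-142, -202, 25], 0.4]
    - [[0, -0.002, -0.095], [-142, -202, 25], 0.4]

```text
clock: 10.9
eef_pos: [465.7, -22.7, 223.7]
eef_rot: [-3.1, 0.509, 0.004]
contact_force: [0.8, 0.0, -1.7]
grip_width: 51.6
```

```bash
cat > look.py <<'E'
from h import *
import sys
name,x,y,z=sys.argv[1],*map(float,sys.argv[2:5]);T0=[]
R0,p0,st=pose();print(st["clock"],p0.round(1),R0.as_rotvec().round(4),st["grip_width"],st["contact_force"].round(1))
ims=[]
for n in("scene","top"):
    s=snap(n);np.savez(f"pics/{name}_{n}.npz",**s);K=np.array(s["intrinsics"]);T=np.array(s["world_from_camera"]);c=(np.array([x,y,z])-T[:3,3])@T[:3,:3]
    u=K[0,0]*c[0]/-c[2]+K[0,2];v=K[1,1]*-c[1]/-c[2]+K[1,2];u0,v0=int(u)-24,int(v)-30;print(n,u.round(1),v.round(1),u0,v0)
    ims.append(cv2.resize(s["color"][v0:v0+60,u0:u0+48,::-1],(384,480),interpolation=cv2.INTER_CUBIC))
cv2.imwrite(f"pics/{name}.png",np.hstack(ims))
E
python3 look.py a 612 -72 10
python3 - <<'E'
from pl import *
s=snap("wrist");pliers(s)
E
```

```text
10.9 [465.7 -22.7 223.7] [-3.0998  0.5088  0.0038] 51.58760550736118 [ 0.8  0.  -1.7]
scene 246.4 233.4 222 203
top 278.8 184.3 254 154
1991 x [-26.6  27.8] z med 145.25 z slope [1.10000e-02 1.45515e+02] y fit [  0.069 -20.373]
2006 x [-26.3  28. ] z med 145.21 z slope [4.00000e-03 1.45531e+02] y fit [-0.063 20.207]
```

View pics/a.png

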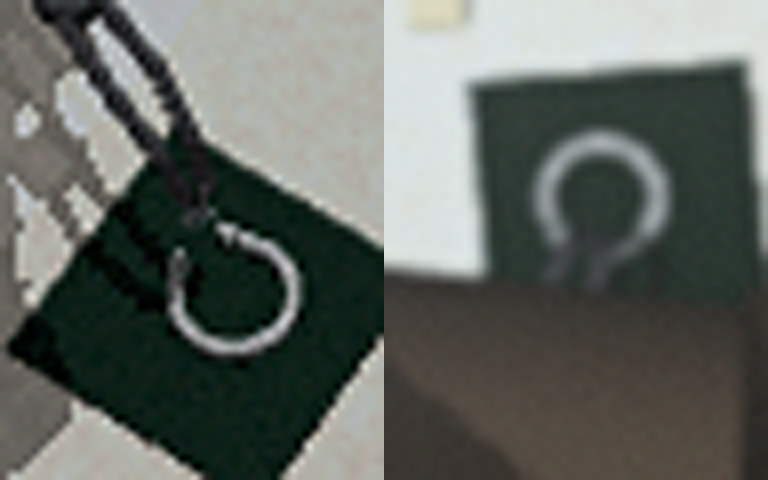

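The tips sit above the gap. In the scene crop, the tip ends are at about (197,215) and the lugs at (178,252) and (230,235). I'll compare that with the predicted positions.

Run:
```python
from h import *
s=dict(np.load("pics/a_scene.npz"));K=s["intrinsics"];T=s["world_from_camera"]
def pr(p):
    c=(np.array(p)-T[:3,3])@T[:3,:3];return np.array([K[0,0]*c[0]/-c[2]+K[0,2],-K[1,1]*c[1]/-c[2]*1+K[1,2]])
f=lambda p:(pr(p)-[222,203]+.5)*8-.5
for n,p in dict(tipend=(611.3,-71.7,29),tip5up=(611.3,-71.7,34),lugL=(615.8,-61.7,10),lugR=(608.8,-82,10),back=(654,-86,8),center=(632.2,-78.5,8)).items():print(n,f(p).round(0))
im=s["color"][203:263,222:270].astype(int);g=im.sum(2)
P=cloud(s)[203:263,222:270];print(P[20:30,19:30,2].round(0).astype(int))
```

```text
tipend [198. 222.]
tip5up [198. 215.]
lugL [225. 233.]
lugR [175. 262.]
back [267. 342.]
center [232. 293.]
[[  62   63   61    1    4   55   58    0    8    3    3]
 [   5   61   63   54    2   55   57   52    6    0    2]
 [   3   53   56   56    6   52   51   49    5    4    5]
 [   0    1   52   55   57    3   50   50    3    4    2]
 [   5    4    2   52   49    3   47   -1    1    2    4]
 [  -1    4   -2   47   45    4   39    3    3    4    1]
 [   1    8   11    3   40    4   31   26    2    0    4]
 [   7    4   -1    3   30    2   28    6    2   -1    5]
 [   2    2    4    4   30    5    1    2    9   11    7]
 [   2    6    6    3    8    3   -1    4    4 1125   10]]
```

Request:
send_rows:
  commands:
    - [[0, 0, 0], [0, -0.5, 8], 0.4]
    - [[0, 0, 0], [0, -0.5, 14], 0.4]
    - [[0, 0, 0], [0, -0.5, 18], 0.4]
    - [[0, 0, 0], [0, -0.5, 20], 0.4]
    - [[0, 0, 0], [0, -0.5, 20], 0.4]

```text
clock: 11.55
eef_pos: [465.4, -21.6, 203.7]
eef_rot: [-3.1, 0.509, 0.004]
contact_force: [-0.1, 0.5, -0.8]
grip_width: 51.3
```

Run:
```python
from pl import *
for i in range(3):
    s=snap("wrist");R0,p0,st=pose();print(p0.round(2),R0.as_matrix()[:,2].round(4),st["contact_force"].round(2),st["grip_width"])
pliers(s)
```

```text
[465.51 -21.61 203.94] [-2.3e-03  8.0e-04 -1.0e+00] [ 0.61 -0.34 -1.84] 51.36570962367131
[465.55 -21.59 204.07] [-2.e-03  8.e-04 -1.e+00] [ 0.46  0.49 -1.45] 51.385551607097476
[465.63 -21.58 204.18] [-1.7e-03  7.0e-04 -1.0e+00] [ 0.45  0.71 -2.16] 51.57022085115262
2013 x [-26.5  27.7] z med 145.24 z slope [1.00000e-02 1.45535e+02] y fit [  0.069 -20.327]
2018 x [-26.6  27.8] z med 145.25 z slope [6.00000e-03 1.45547e+02] y fit [-0.064 20.222]
```

Request:
send_rows:
  commands:
    - [[0, 0, 0], [0, 0, 2], 0.4]
    - [[0, 0, 0], [0, 0, 3.5], 0.4]
    - [[0, 0, 0], [0, 0, 4.6], 0.4]
    - [[0, 0, 0], [0, 0, 4.6], 0.4]
    - [[0, 0, 0], [0, 0, 4.6], 0.4]

```text
clock: 12.2
eef_pos: [465.5, -21.6, 199.5]
eef_rot: [-3.1, 0.509, 0.003]
contact_force: [0.5, 0.0, -1.4]
grip_width: 51.4
```

Run:
```python
from pl import *
for i in range(2):
    s=snap("wrist");R0,p0,st=pose();print(p0.round(2),st["contact_force"].round(2),st["moment"].round(2),st["grip_width"])
pliers(s)
```

```text
[465.57 -21.6  199.51] [-0.41 -0.51 -2.26] [0.01 0.04 0.03] 51.54646037227427
[465.56 -21.62 199.51] [ 0.4   0.48 -2.46] [-0.02 -0.    0.02] 51.61069464850605
2014 x [-26.5  27.8] z med 145.12 z slope [1.10000e-02 1.45414e+02] y fit [  0.069 -20.38 ]
2016 x [-26.1  27.9] z med 145.12 z slope [4.00000e-03 1.45449e+02] y fit [-0.065 20.158]
```

Request:
send_rows:
  commands:
    - [[0, 0, 0], [0, 0, -0.2], 0.42]
    - [[0, 0, 0], [0, 0, -0.5], 0.44]
    - [[0, 0, 0], [0, 0, -0.8], 0.46]
    - [[0, 0, 0], [0, 0, -1.1], 0.48]
    - [[0, 0, 0], [0, 0, -1.3], 0.5]
    - [[0, 0, 0], [0, 0, -1.3], 0.5]
    - [[0, 0, 0], [0, 0, -1.3], 0.5]
  squeeze: 45

```text
clock: 13.0
eef_pos: [465.6, -21.6, 200.8]
eef_rot: [-3.1, 0.508, 0.003]
contact_force: [-0.4, 0.3, -1.5]
grip_width: 43.2
```

```bash
python3 - <<'E'
from pl import *
for i in range(2):
    s=snap("wrist");R0,p0,st=pose();print(p0.round(2),st["contact_force"].round(2),st["moment"].round(2),st["grip_width"])
pliers(s)
E
python3 look.py b 612 -72 10
```

```text
[465.56 -21.63 200.81] [ 0.77  0.19 -1.8 ] [-0.02  0.08  0.  ] 42.92632158019777
[465.58 -21.62 200.78] [-0.12  0.52 -0.7 ] [0.02 0.08 0.02] 42.91611094932019
2015 x [-26.8  28.1] z med 146.45 z slope [1.30000e-02 1.46723e+02] y fit [ 1.2000e-02 -1.6594e+01]
2047 x [-26.9  28.2] z med 146.46 z slope [4.00000e-03 1.46795e+02] y fit [-6.0000e-03  1.6368e+01]
13.1 [465.6 -21.6 200.8] [-3.0997  0.5085  0.0031] 42.91611094932019 [-0.1  0.5 -0.7]
scene 246.4 233.4 222 203
top 278.8 184.3 254 154
```

View pics/b.png

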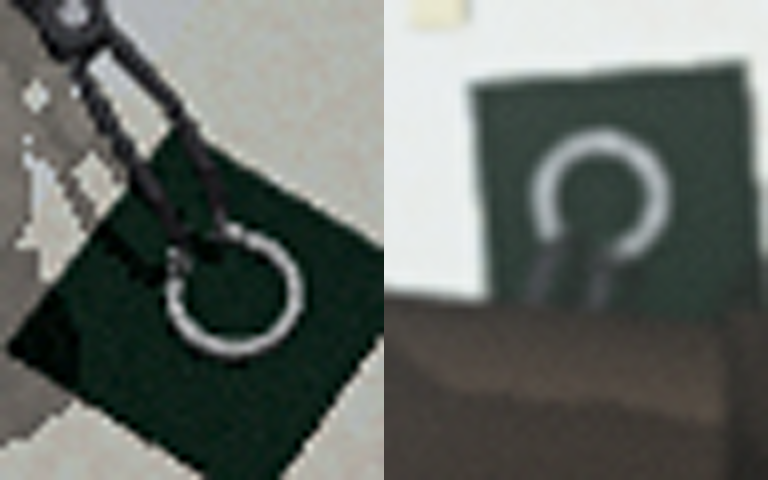

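Both tips are at the lugs, at about (182,240) and (225,225), so I'll spread to the stop.

Request:
send_rows:
  commands:
    - [[0, 0, 0], [0, 0, -0.2], 0.52]
    - [[0, 0, 0], [0, 0, -0.5], 0.54]
    - [[0, 0, 0], [-0.3, 0, -0.7], 0.56]
    - [[0, 0, 0], [-0.5, 0, -0.9], 0.58]
    - [[0, 0, 0], [-0.8, 0, -1.1], 0.6]
    - [[0, 0, 0], [-1, 0, -1.3], 0.62]
    - [[0, 0, 0], [-1, 0, -1.5], 0.64]
    - [[0, 0, 0], [-1, 0, -1.6], 0.66]
    - [[0, 0, 0], [-1, 0, -1.6], 0.7]
    - [[0, 0, 0], [-1, 0, -1.6], 0.72]
    - [[0, 0, 0], [-1, 0, -1.6], 0.72]

```text
clock: 14.3
eef_pos: [464.6, -21.3, 202.4]
eef_rot: [-3.1, 0.509, 0.003]
contact_force: [0.1, -0.0, -1.5]
grip_width: 27.4
```

Run:
```python
from pl import *
for i in range(2):
    s=snap("wrist");R0,p0,st=pose();print(p0.round(2),st["contact_force"].round(2),st["moment"].round(2),st["grip_width"])
pliers(s)
```

```text
[464.62 -21.29 202.4 ] [ 0.38 -0.52 -1.24] [-0.02  0.04 -0.07] 27.759946876466437
[464.59 -21.31 202.39] [ 0.19 -0.31 -2.11] [ 0.03 -0.01 -0.02] 28.09879949829747
2125 x [-30.9  28.6] z med 148.18 z slope [  0.    148.475] y fit [-0.104 -8.647]
2147 x [-30.5  28.7] z med 148.2 z slope [  0.   148.52] y fit [0.104 8.556]
```

Request:
send_rows:
  commands:
    - [[0, 0, 0], [0, 0, -1], 0.75]
    - [[0, 0, 0], [0, 0, -3], 0.75]
    - [[0, 0, 0], [0, 0, -6], 0.75]
    - [[0, 0, 0], [0, 0, -12], 0.75]
    - [[0, 0, 0], [0, 0, -22], 0.75]
    - [[0, 0, 0], [0, 0, -35], 0.75]
    - [[0, 0, 0], [0, 0, -45], 0.75]
    - [[0, 0, 0], [0, 0, -50], 0.75]
    - [[0, 0, 0], [0, 0, -50], 0.75]
    - [[0, 0, 0], [0, 0, -50], 0.75]

```text
clock: 15.4
eef_pos: [464.6, -21.3, 252.4]
eef_rot: [-3.1, 0.508, 0.003]
contact_force: [-0.6, -0.5, -2.3]
grip_width: 27.6
```

```bash
python3 look.py c 630 -78 55;  python3 - <<'E'
from pl import *
s=dict(np.load("pics/c_scene.npz"));P=cloud(s);V=s["color"].max(2);m=(P[...,2]>40)&(P[...,2]<75)&(P[...,0]>590)&(P[...,0]<700)&(abs(P[...,1]+78)<50);Q=P[m];u=np.array([.9476,-.3193])
a=(Q[:,:2]-[464.6,-21.3])@u;b=(Q[:,:2]-[464.6,-21.3])@[.3193,.9476]
for lo in range(140,215,8):
    k=(a>=lo)&(a<lo+8);print(lo,k.sum(),np.c_[b,Q[:,2]][k][np.argsort(b[k])].round(0).astype(int).tolist()[:16])
w=snap("wrist");pliers(w)
E
```

```text
15.4 [464.6 -21.3 252.4] [-3.0998e+00  5.0840e-01  2.9000e-03] 27.553733120920427 [-0.6 -0.5 -2.3]
scene 250.1 231.4 226 201
top 281.8 175.2 257 145
140 0 []
148 15 [[-20, 73], [-19, 57], [-18, 66], [-17, 56], [-15, 53], [-15, 72], [-15, 58], [16, 61], [17, 64], [17, 74], [17, 67], [18, 67], [19, 54], [19, 59], [21, 75]]
156 2 [[-16, 67], [18, 74]]
164 0 []
172 0 []
180 0 []
188 0 []
196 0 []
204 0 []
212 0 []
2112 x [-31.1  28.7] z med 148.14 z slope [-1.00000e-03  1.48413e+02] y fit [-0.103 -8.635]
2130 x [-30.9  28.6] z med 148.11 z slope [-2.00000e-03  1.48473e+02] y fit [0.104 8.556]
```

View pics/c.png

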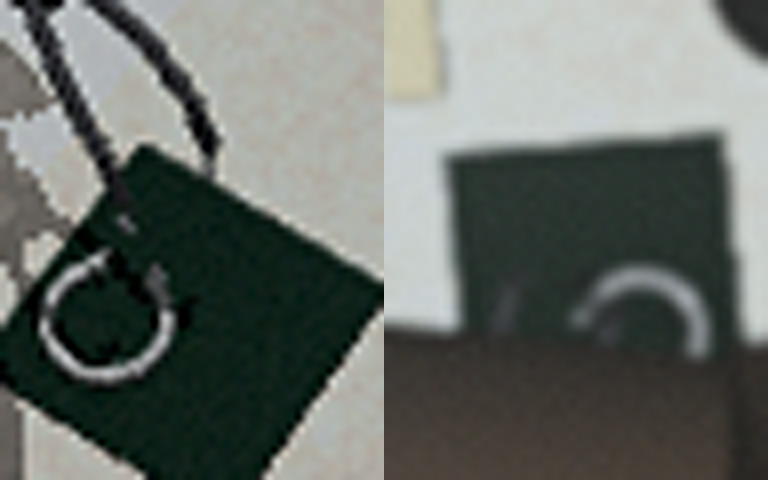

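The ring came off during the lift: it lies on the mat at about (105,315) in the scene crop, with its gap turned. The handle slopes show the pliers pitched up slightly while closing, which put the tips about 1 mm too high. I'll reopen them in the air and re-measure the ring.

Request:
send_rows:
  commands:
    - [[0, 0, 0], [-10, 10, -20], 0.66]
    - [[0, 0, 0], [-25, 35, -50], 0.6]
    - [[0, 0, 0], [-25, 60, -60], 0.54]
    - [[0, 0, 0], [-25, 60, -60], 0.48]
    - [[0, 0, 0], [-25, 60, -60], 0.44]
    - [[0, 0, 0], [-25, 60, -60], 0.41]
    - [[0, 0, 0], [-25, 60, -60], 0.4]
    - [[0, 0, 0], [-25, 60, -60], 0.4]

```text
clock: 16.35
eef_pos: [422.1, -69.8, 311.9]
eef_rot: [-3.1, 0.507, 0.005]
contact_force: [-0.3, 0.1, -1.7]
grip_width: 51.0
```

```bash
cat > ring.py <<'E'
from h import *
from scipy.optimize import least_squares
def ring(s,guess,out=None):
    """ring centre and gap direction from a wrist view: bright steel above the mat"""
    g=fproj(s,[*guess,8])[0];print("pix",g.round(0))
    a=np.array([guess[0],guess[1]]);n=np.arange(-40,40,.5);gx,gy=np.meshgrid(n,n)   # rectified map at z=8
    uv=fproj(s,np.c_[(gx+a[0]).ravel(),(gy+a[1]).ravel(),np.full(gx.size,8.)]).astype(np.float32).reshape(*gx.shape,2)
    im=cv2.remap(s["color"],uv[...,0],uv[...,1],cv2.INTER_LINEAR)
    hsv=cv2.cvtColor(im,cv2.COLOR_RGB2HSV).astype(int);m=(hsv[...,1]<70)&(hsv[...,2]>60)
    Q=np.c_[gx[m],gy[m]]
    f=lambda p:np.hypot(Q[:,0]-p[0],Q[:,1]-p[1])-21.5
    q=least_squares(f,np.median(Q,0),loss='cauchy',f_scale=2).x;Q=Q[abs(f(q))<6];q=least_squares(f,q,loss='soft_l1').x
    r=np.hypot(*(Q-q).T);k=(r>19.5)&(r<23.5);ang=np.degrees(np.arctan2(*(Q-q)[k].T[::-1]))%360;h,_=np.histogram(ang,72,(0,360))
    print("ring",(q+a).round(1),"n",len(Q),"rms",np.std(r).round(2));print(h.tolist())
    if out:cv2.imwrite(out,cv2.resize(im[::-1,:,::-1],(640,640),interpolation=cv2.INTER_CUBIC))
    return q+a
E
python3 - <<'E'
from ring import *
from pl import pliers
s=snap("wrist");np.savez("pics/w8.npz",**s);R0,p0,st=pose();print(st["clock"],p0.round(1),st["grip_width"],st["contact_force"].round(2))
pliers(s);q=ring(s,(606,-98));q=ring(s,q,"pics/w8r.png")
E
```

```text
16.4 [422.  -69.8 312. ] 50.961233287878244 [-0.07 -0.05 -2.58]
2012 x [-26.3  27.7] z med 145.2 z slope [1.30000e-02 1.45494e+02] y fit [  0.069 -20.376]
2034 x [-26.4  28. ] z med 145.23 z slope [4.00000e-03 1.45563e+02] y fit [-0.065 20.009]
pix [224.  -6.]
ring [575.1 -99.8] n 1235 rms 3.26
[0, 0, 0, 0, 0, 10, 24, 30, 32, 20, 0, 0, 0, 0, 0, 0, 0, 0, 0, 11, 30, 30, 29, 7, 0, 0, 0, 0, 0, 0, 0, 0, 0, 0, 0, 0, 0, 0, 0, 0, 0, 0, 0, 0, 0, 0, 0, 0, 6, 28, 30, 30, 30, 32, 3, 0, 0, 0, 0, 0, 0, 24, 31, 24, 0, 0, 0, 0, 0, 0, 0, 0]
pix [236.  21.]
ring [556.4 -94.9] n 4075 rms 3.39
[0, 0, 0, 0, 0, 0, 0, 4, 16, 28, 29, 31, 30, 29, 30, 30, 29, 31, 30, 30, 29, 31, 30, 29, 30, 31, 29, 29, 17, 0, 0, 3, 4, 0, 0, 0, 3, 17, 18, 23, 28, 30, 29, 31, 28, 30, 30, 30, 29, 32, 31, 29, 30, 30, 31, 29, 30, 31, 30, 30, 30, 30, 30, 31, 23, 1, 0, 0, 0, 18, 4, 0]
```

Run:
```python
from h import *
plan([600,10,320],down(-.325))
```

```text
turn [-0.0, 0.003, 0.001] shift [143.2, -132.4, -8.4] rows>= 4
```

Request:
send_rows:
  commands:
    - [[0, 0, 0], [15, -14, -5], 0.4]
    - [[0, 0, 0], [45, -42, -8], 0.4]
    - [[0, 0, 0], [80, -74, -8], 0.4]
    - [[0, 0, 0], [112, -104, -8], 0.4]
    - [[0, 0, 0], [135, -125, -8], 0.4]
    - [[0, 0.003, 0], [143, -132, -8], 0.4]
    - [[0, 0.003, 0], [143, -132, -8], 0.4]
    - [[0, 0.003, 0], [143, -132, -8], 0.4]

```text
clock: 17.2
eef_pos: [598.6, 9.1, 319.6]
eef_rot: [3.1, -0.508, -0.001]
contact_force: [-0.5, -0.3, -1.9]
grip_width: 51.2
```

Run:
```python
from ring import *
s=snap("wrist");np.savez("pics/w9.npz",**s);R0,p0,st=pose();print(st["clock"],p0.round(1),st["grip_width"])
q=ring(s,(606,-98));q=ring(s,q,"pics/w9r.png")
```

```text
17.25 [598.5   8.8 319.8] 51.29210188445925
pix [359. 144.]
ring [ 590.6 -106.4] n 2562 rms 3.32
[0, 0, 0, 0, 0, 0, 0, 0, 0, 0, 0, 0, 0, 0, 0, 4, 13, 27, 30, 12, 0, 0, 0, 0, 2, 17, 28, 30, 31, 30, 30, 30, 29, 30, 31, 28, 32, 29, 29, 31, 29, 30, 30, 30, 29, 33, 29, 29, 14, 0, 0, 0, 0, 0, 0, 0, 0, 0, 8, 27, 30, 30, 32, 24, 6, 0, 0, 0, 0, 0, 0, 0]
pix [370. 156.]
ring [ 574.9 -112.3] n 4191 rms 3.4
[0, 0, 0, 0, 0, 0, 0, 0, 8, 28, 29, 30, 16, 0, 0, 0, 14, 32, 30, 30, 30, 31, 31, 29, 30, 31, 30, 28, 30, 30, 28, 32, 29, 30, 31, 26, 32, 30, 31, 29, 30, 31, 30, 30, 29, 30, 30, 29, 29, 31, 30, 30, 30, 29, 32, 29, 29, 9, 0, 0, 0, 0, 0, 0, 0, 2, 31, 30, 29, 27, 6, 0]
```

```bash
python3 - <<'E'
import re
t=open('ring.py').read()
t=t.replace("    Q=np.c_[gx[m],gy[m]]\n","    d=np.stack([gx+a[0]-629.4,gy+a[1]+87.1],-1);c,s_=np.cos(.079),np.sin(.079);m&=(abs(d@[c,s_])<52)&(abs(d@[-s_,c])<52)\n    Q=np.c_[gx[m],gy[m]]\n")
open('ring.py','w').write(t)
E
python3 - <<'E'
from ring import *
s=dict(np.load("pics/w9.npz"));q=ring(s,(612,-98));q=ring(s,q,"pics/w9r.png")
E
```

```text
pix [357. 138.]
ring [ 607.8 -102.3] n 3055 rms 1.92
[30, 30, 31, 29, 29, 31, 29, 31, 28, 32, 30, 31, 30, 30, 23, 30, 25, 5, 0, 0, 0, 0, 0, 0, 0, 2, 25, 28, 30, 31, 30, 30, 29, 31, 30, 30, 32, 29, 30, 30, 30, 30, 30, 30, 31, 27, 31, 30, 31, 29, 29, 31, 28, 31, 31, 29, 30, 29, 30, 30, 31, 30, 27, 32, 30, 30, 30, 30, 30, 30, 29, 32]
pix [362. 141.]
ring [ 607.8 -102.3] n 3074 rms 1.93
[33, 31, 30, 30, 30, 30, 30, 30, 27, 32, 31, 30, 29, 30, 22, 30, 26, 4, 0, 0, 0, 0, 0, 0, 0, 3, 18, 32, 31, 30, 29, 30, 30, 30, 31, 33, 25, 31, 30, 30, 30, 29, 30, 31, 32, 27, 30, 30, 29, 30, 29, 30, 31, 33, 25, 31, 31, 29, 30, 30, 30, 32, 32, 26, 32, 30, 30, 30, 30, 30, 31, 25]
```

View pics/w9r.png

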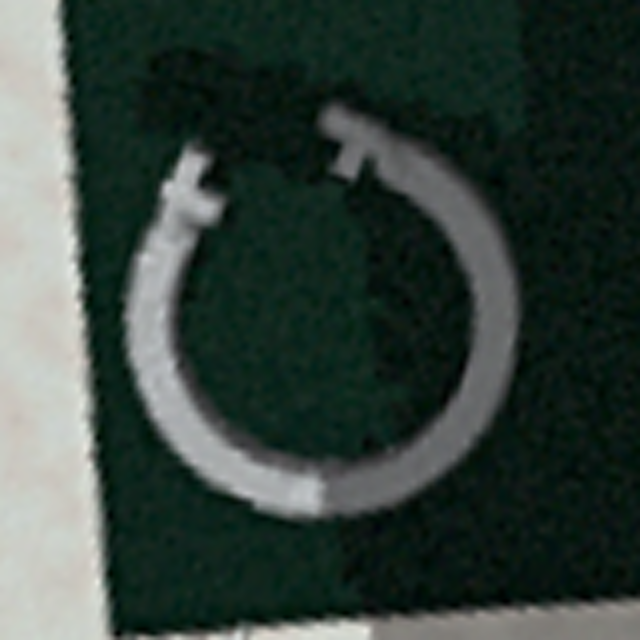

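In the rectified crop (8 px per mm), the ring is centred at (607.8, -102.3). The notches are at about (192,187) and (355,130), so the gap faces about 107.5°. J6's limit means I approach at yaw -1.19, about 4° off, which the notches tolerate.

Run:
```python
from h import *
plan([544,61.2,235],down(-1.19))
```

```text
turn [0.001, 0.0, 0.865] shift [-68.3, -32.2, 84.9] rows>= 6
```

Request:
send_rows:
  commands:
    - [[0, 0, 0.08], [-6, -3, 0], 0.4]
    - [[0, 0, 0.2], [-16, -8, 0], 0.4]
    - [[0, 0, 0.33], [-28, -13, 5], 0.4]
    - [[0, 0, 0.46], [-38, -18, 15], 0.4]
    - [[0, 0, 0.59], [-48, -23, 30], 0.4]
    - [[0, 0, 0.72], [-57, -27, 50], 0.4]
    - [[0, 0, 0.82], [-65, -31, 68], 0.4]
    - [[0, 0, 0.865], [-68.3, -32.2, 80], 0.4]
    - [[0, 0, 0.865], [-68.3, -32.2, 85], 0.4]
    - [[0, 0, 0.865], [-68.3, -32.2, 85], 0.4]

```text
clock: 18.25
eef_pos: [544.8, 61.0, 235.0]
eef_rot: [2.602, -1.759, 0.0]
contact_force: [1.5, -0.3, -3.0]
grip_width: 51.6
```

Request:
send_rows:
  commands:
    - [[0, 0, 0], [0, 0, 0], 0.4]
    - [[0, 0, 0], [0, 0, 0], 0.4]

```text
clock: 18.45
eef_pos: [545.7, 61.2, 235.9]
eef_rot: [-2.601, 1.76, -0.003]
contact_force: [-0.0, -0.4, -2.9]
grip_width: 51.2
```

Run:
```python
from pl import *
s=snap("wrist");R0,p0,st=pose();print(st["clock"],p0.round(2),R0.as_matrix()[:,0].round(4),R0.as_matrix()[:,2].round(4),st["qpos"].round(3),st["grip_width"]);pliers(s)
plan([544,61.2,203],down(-1.19))
```

```text
18.5 [545.61  61.24 235.77] [ 3.717e-01 -9.283e-01  9.000e-04] [ 2.1e-03 -2.0e-04 -1.0e+00] [ 0.057  0.572  1.969 -0.     0.599  2.818] 51.39306505876389
2070 x [-27.   27.5] z med 145.12 z slope [8.00000e-03 1.45515e+02] y fit [  0.067 -20.744]
2012 x [-26.3  27.6] z med 145.11 z slope [1.40000e-02 1.45337e+02] y fit [-0.073 19.626]
turn [-0.002, -0.001, 0.0] shift [-0.6, 1.6, 32.8] rows>= 1
```

Request:
send_rows:
  commands:
    - [[0, 0, 0], [-0.6, 2.6, 0], 0.4]
    - [[0, 0, 0], [-0.6, 2.6, 10], 0.4]
    - [[0, 0, 0], [-0.6, 2.6, 20], 0.4]
    - [[0, 0, 0], [-0.6, 2.6, 27], 0.4]
    - [[0, 0, 0], [-0.6, 2.6, 31], 0.4]
    - [[0, 0, 0], [-0.6, 2.6, 33], 0.4]
    - [[0, 0, 0], [-0.6, 2.6, 35], 0.4]
    - [[0, 0, 0], [-0.6, 2.6, 36], 0.4]
    - [[0, 0, 0], [-0.6, 2.6, 36], 0.4]
    - [[0, 0, 0], [-0.6, 2.6, 36], 0.4]

```text
clock: 19.5
eef_pos: [542.8, 61.0, 199.3]
eef_rot: [-2.601, 1.761, -0.002]
contact_force: [0.7, 1.3, -1.4]
grip_width: 51.1
```

Run:
```python
from pl import *
for i in range(2):
    s=snap("wrist");R0,p0,st=pose();print(st["clock"],p0.round(2),R0.as_matrix()[:,2].round(4),st["contact_force"].round(2),st["moment"].round(2))
pliers(s)
s=snap("scene");np.savez("pics/d_scene.npz",**s)
```

```text
19.55 [542.8   61.06 199.32] [ 1.4e-03 -2.0e-04 -1.0e+00] [ 0.2  -0.49 -1.22] [-0.02 -0.   -0.01]
19.6 [542.77  61.04 199.3 ] [ 1.3e-03 -2.0e-04 -1.0e+00] [-0.68 -0.02 -1.79] [ 0.03  0.04 -0.02]
2056 x [-26.9  27.4] z med 145.19 z slope [1.00000e-02 1.45539e+02] y fit [  0.064 -20.693]
2024 x [-26.8  27.4] z med 145.19 z slope [1.50000e-02 1.45454e+02] y fit [-0.075 19.624]
```

Request:
send_rows:
  commands:
    - [[0, 0, 0], [0, 0.2, 0.5], 0.41]
    - [[0, 0, 0], [0, 0.2, 0.4], 0.43]
    - [[0, 0, 0], [0, 0.2, 0.2], 0.45]
    - [[0, 0, 0], [0, 0.2, 0], 0.47]
    - [[0, 0, 0], [0, 0.2, -0.2], 0.49]
    - [[0, 0, 0], [0, 0.2, -0.4], 0.5]
    - [[0, 0, 0], [0, 0.2, -0.4], 0.5]

```text
clock: 20.35
eef_pos: [542.5, 61.0, 199.5]
eef_rot: [-2.601, 1.761, -0.002]
contact_force: [0.1, -0.6, -1.8]
grip_width: 43.2
```

Run:
```python
from pl import *
s=snap("wrist");R0,p0,st=pose();print(p0.round(2),st["contact_force"].round(2),st["moment"].round(2),st["grip_width"]);pliers(s)
s=snap("scene");np.savez("pics/e_scene.npz",**s)
K=s["intrinsics"];T=np.array(s["world_from_camera"])
def rect(f):
    s=dict(np.load(f));n=np.arange(-40,40,.5);gx,gy=np.meshgrid(n,n);W=np.c_[(gx+608).ravel(),(gy-95).ravel(),np.full(gx.size,8.)];c=(W-T[:3,3])@T[:3,:3]
    uv=np.c_[K[0,0]*c[:,0]/-c[:,2]+K[0,2],K[1,1]*c[:,1]/c[:,2]+K[1,2]].astype(np.float32).reshape(*gx.shape,2)
    return cv2.resize(cv2.remap(s["color"],uv[...,0],uv[...,1],cv2.INTER_CUBIC)[::-1,:,::-1],(390,390))
cv2.imwrite("pics/e.png",np.hstack([rect("pics/d_scene.npz"),rect("pics/e_scene.npz")]))
```

```text
[542.52  60.95 199.53] [-0.6  -0.38 -1.84] [-0.02 -0.02  0.01] 42.875403931342156
2089 x [-27.7  27.7] z med 146.48 z slope [4.00000e-03 1.46847e+02] y fit [ 6.0000e-03 -1.7005e+01]
2044 x [-27.2  27.7] z med 146.47 z slope [1.10000e-02 1.46735e+02] y fit [-0.019 15.875]
```

Request:
send_rows:
  commands:
    - [[0, 0, 0], [0, 0, 0], 0.52]
    - [[0, 0, 0], [0, 0, -0.1], 0.54]
    - [[0, 0, 0], [-0.3, 0, -0.2], 0.56]
    - [[0, 0, 0], [-0.5, 0, -0.4], 0.58]
    - [[0, 0, 0], [-0.7, 0, -0.5], 0.6]
    - [[0, 0, 0], [-0.9, 0, -0.6], 0.62]
    - [[0, 0, 0], [-1, 0, -0.7], 0.64]
    - [[0, 0, 0], [-1, 0, -0.8], 0.66]
    - [[0, 0, 0], [-1, 0, -0.9], 0.7]
    - [[0, 0, 0], [-1, 0, -0.9], 0.75]
    - [[0, 0, 0], [-1, 0, -0.9], 0.75]

```text
clock: 21.55
eef_pos: [542.2, 61.9, 200.4]
eef_rot: [-2.601, 1.761, -0.002]
contact_force: [0.1, 0.0, -0.9]
grip_width: 28.1
```

```bash
cat > hang.py <<'E'
from pl import *
import sys
R0,p0,st=pose();print(st["clock"],p0.round(2),st["contact_force"].round(2),st["moment"].round(2),st["grip_width"])
w=snap("wrist");pliers(w)
s=snap("scene");np.savez(f"pics/{sys.argv[1]}_scene.npz",**s);P=cloud(s)
hsv=cv2.cvtColor(s["color"],cv2.COLOR_RGB2HSV).astype(int);T=R0.inv().apply((P-p0).reshape(-1,3)).reshape(P.shape)
# bright steel near where the ring should hang (tool frame), any height
m=(hsv[...,1]<90)&(hsv[...,2]>60)&(T[...,0]>140)&(T[...,0]<215)&(abs(T[...,1])<40)&(P[...,2]>4)
Q=T[m];o=np.argsort(Q[:,0]);print(m.sum());print(np.c_[Q,P[m][:,2]][o].round(0).astype(int).tolist()[::2])
E
python3 hang.py f
```

```text
21.55 [542.15  61.89 200.42] [ 0.12  0.01 -0.9 ] [ 0.02 -0.04 -0.02] 28.12016955216705
2197 x [-31.9  28.2] z med 148.29 z slope [-8.00000e-03  1.48678e+02] y fit [-0.105 -9.033]
2142 x [-31.6  28.2] z med 148.26 z slope [ -0.    148.593] y fit [0.095 8.242]
58
[[154, -21, 190, 10], [155, 18, 190, 11], [157, 15, 191, 10], [160, 20, 196, 5], [160, 23, 190, 10], [163, -23, 191, 10], [164, 25, 196, 5], [167, -25, 189, 12], [168, -25, 194, 7], [170, 23, 189, 11], [173, 25, 191, 9], [175, 25, 195, 6], [177, -25, 195, 5], [179, 26, 193, 7], [182, -26, 191, 9], [186, -24, 191, 10], [186, 21, 190, 10], [189, -19, 194, 7], [190, 23, 191, 10], [191, 19, 193, 7], [194, -17, 192, 8], [195, 15, 195, 6], [195, 9, 191, 10], [196, -15, 189, 11], [196, -6, 194, 6], [197, -13, 195, 6], [198, -4, 191, 9], [199, -1, 191, 10], [199, 5, 194, 7]]
```

Request:
send_rows:
  commands:
    - [[0, 0, 0], [0, 0, 0.6], 0.75]
    - [[0, 0, 0], [0, 0, 0.6], 0.75]
    - [[0, 0, 0], [0, 0, -1], 0.75]
    - [[0, 0, 0], [0, 0, -3], 0.75]
    - [[0, 0, 0], [0, 0, -5], 0.75]
    - [[0, 0, 0], [0, 0, -8], 0.75]
    - [[0, 0, 0], [0, 0, -12], 0.75]
    - [[0, 0, 0], [0, 0, -17], 0.75]
    - [[0, 0, 0], [0, 0, -20], 0.75]
    - [[0, 0, 0], [0, 0, -20], 0.75]

```text
clock: 22.65
eef_pos: [542.3, 61.9, 221.0]
eef_rot: [-2.601, 1.761, -0.003]
contact_force: [-0.7, 0.5, -1.6]
grip_width: 27.9
```

```bash
python3 hang.py g
```

```text
22.65 [542.31  61.91 221.  ] [-0.73  0.54 -1.64] [ 0.04 -0.02 -0.05] 27.91124801016645
2202 x [-31.1  28.2] z med 147.94 z slope [5.00000e-03 1.48287e+02] y fit [-0.105 -9.209]
2129 x [-31.5  28.3] z med 147.85 z slope [1.30000e-02 1.48143e+02] y fit [0.096 8.101]
63
[[146, 31, 215, 7], [153, 19, 195, 26], [155, 15, 190, 31], [158, 14, 190, 31], [159, 23, 193, 28], [160, -19, 192, 29], [161, 19, 193, 28], [162, -23, 201, 20], [165, 24, 195, 26], [165, -24, 199, 22], [167, 23, 196, 25], [170, -22, 198, 23], [172, -26, 197, 24], [173, 28, 200, 21], [175, 24, 195, 26], [177, 26, 198, 23], [180, 26, 200, 21], [182, -23, 201, 21], [184, 24, 196, 25], [186, 21, 197, 24], [188, -19, 197, 24], [190, -13, 203, 18], [190, -16, 200, 21], [191, 16, 197, 24], [192, 13, 200, 22], [195, -12, 200, 22], [195, 9, 198, 23], [196, 11, 197, 24], [197, 0, 203, 18], [198, 8, 198, 23], [198, 2, 200, 21], [215, 18, 217, 4]]
```

The ring is now spread and hanging (ends at about 28 mm, back at about 21 mm, mat at 3 mm), with a droop near 0.1 rad. I'll carry it over the axle and pitch the tool up to level it.

Run:
```python
from h import *
plan([500,110,330],down(-.45,.04))
A=(down(-.45,.04),np.array([500,110,330]),None);plan([452.3,192.3,318],down(.2,.08),A)
```

```text
turn [0.014, 0.037, -0.74] shift [-60.2, 21.1, -109.5] rows>= 5
turn [0.039, 0.039, -0.649] shift [-79.2, -53.4, 8.8] rows>= 5
```

Request:
send_rows:
  commands:
    - [[0, 0, 0], [0, 0, -15], 0.75]
    - [[0, 0, -0.03], [-2, 1, -40], 0.75]
    - [[0, 0.005, -0.1], [-8, 3, -65], 0.75]
    - [[0.003, 0.01, -0.18], [-15, 5, -85], 0.75]
    - [[0.005, 0.015, -0.27], [-22, 8, -100], 0.75]
    - [[0.007, 0.018, -0.36], [-30, 10, -109], 0.75]
    - [[0.009, 0.022, -0.45], [-37, 13, -109], 0.75]
    - [[0.01, 0.027, -0.54], [-44, 15, -109], 0.75]
    - [[0.012, 0.031, -0.62], [-50, 17, -109], 0.75]
    - [[0.013, 0.034, -0.68], [-55, 19, -109], 0.75]
    - [[0.014, 0.037, -0.72], [-59, 21, -109], 0.75]
    - [[0.014, 0.037, -0.74], [-60, 21, -109], 0.75]

```text
clock: 23.95
eef_pos: [499.7, 110.1, 329.2]
eef_rot: [3.053, -0.696, 0.06]
contact_force: [-0.5, 0.1, -2.6]
grip_width: 27.7
```

```bash
python3 hang.py g2
python3 - <<'E'
from h import *
plan([452.3,192.3,318],down(.2,.08))
E
```

```text
23.95 [499.75 110.05 329.15] [-0.5   0.1  -2.58] [-0.01  0.12 -0.07] 27.74252848157548
2204 x [-31.2  28.4] z med 148.24 z slope [5.0000e-03 1.4858e+02] y fit [-0.105 -8.559]
2196 x [-31.1  28.3] z med 148.23 z slope [5.00000e-03 1.48604e+02] y fit [0.101 8.603]
141
[[143, -3, 330, 5], [146, -8, 329, 6], [148, -38, 331, 4], [150, -2, 331, 5], [153, 16, 330, 6], [154, -15, 196, 140], [155, 20, 191, 145], [156, -21, 192, 143], [156, -21, 197, 139], [158, -19, 331, 4], [159, 16, 188, 148], [160, 22, 192, 143], [161, -21, 195, 141], [162, -24, 196, 140], [164, 21, 192, 144], [164, 24, 195, 141], [166, -24, 195, 140], [167, 23, 192, 144], [167, 23, 197, 139], [167, 26, 194, 141], [168, 31, 331, 5], [170, -26, 197, 139], [170, 27, 195, 141], [171, -11, 330, 6], [173, -24, 195, 141], [174, 27, 331, 6], [175, -23, 203, 133], [176, 25, 193, 144], [176, -25, 197, 140], [177, -21, 193, 143], [178, 23, 196, 140], [179, 26, 198, 138], [179, -24, 332, 4], [180, 23, 199, 138], [182, 21, 197, 139], [182, 28, 197, 139], [183, -24, 197, 139], [184, -20, 194, 143], [185, 26, 200, 137], [186, -19, 195, 141], [186, 21, 196, 140], [188, 22, 198, 139], [188, 19, 200, 137], [189, 25, 195, 142], [189, -21, 196, 140], [190, 9, 332, 5], [190, 3, 330, 6], [191, 17, 198, 139], [191, -37, 330, 7], [192, 21, 198, 139], [193, 15, 196, 141], [193, -12, 200, 137], [194, 19, 197, 140], [194, 10, 198, 139], [195, 4, 201, 136], [195, 16, 202, 135], [196, -2, 199, 138], [196, -14, 202, 135], [197, -11, 199, 138], [197, 14, 201, 136], [197, -4, 198, 139], [198, 9, 198, 140], [199, 6, 199, 138], [199, -6, 197, 140], [200, 3, 200, 137], [200, 6, 203, 135], [200, -2, 198, 139], [202, 2, 198, 139], [204, -3, 331, 6], [213, -2, 334, 4], [215, 33, 333, 5]]
turn [0.039, 0.039, -0.649] shift [-79.4, -53.4, 8.1] rows>= 5
```

Request:
send_rows:
  commands:
    - [[0.002, 0.002, -0.04], [-5, -3, 0.5], 0.75]
    - [[0.007, 0.007, -0.11], [-13, -9, 1.3], 0.75]
    - [[0.011, 0.011, -0.19], [-23, -16, 2.4], 0.75]
    - [[0.016, 0.016, -0.27], [-33, -22, 3.4], 0.75]
    - [[0.021, 0.021, -0.35], [-43, -29, 4.3], 0.75]
    - [[0.026, 0.026, -0.43], [-53, -36, 5.4], 0.75]
    - [[0.03, 0.03, -0.51], [-62, -42, 6.3], 0.75]
    - [[0.034, 0.034, -0.58], [-71, -48, 7.3], 0.75]
    - [[0.037, 0.037, -0.63], [-77, -52, 8], 0.75]
    - [[0.039, 0.039, -0.649], [-79.4, -53.4, 8.1], 0.75]
    - [[0.039, 0.039, -0.649], [-79.4, -53.4, 8.1], 0.75]

```text
clock: 25.15
eef_pos: [452.1, 192.5, 318.0]
eef_rot: [-3.115, -0.314, -0.125]
contact_force: [-0.5, -0.2, -1.6]
grip_width: 27.8
```

```bash
cat > rel.py <<'E'
from h import *
from scipy.optimize import least_squares
import sys
from pl import pliers
# ring in tool frame: plane + centre from several scene clouds; axle top in the same camera
R0,p0,st=pose();print(st["clock"],p0.round(2),R0.as_matrix().round(4).tolist(),st["grip_width"],st["contact_force"].round(1))
zt=float(sys.argv[1]) if len(sys.argv)>1 else 190;acc=[];ax=[]
for i in range(5):
    s=snap("scene");P=cloud(s);c=s["color"].astype(int);T=R0.inv().apply((P-p0).reshape(-1,3)).reshape(P.shape)
    m=(T[...,0]>158)&(T[...,0]<212)&(abs(T[...,1])<36)&(abs(T[...,2]-197)<8);m&=(T[...,0]>172)|(abs(T[...,1])>15)
    acc.append(T[m])
    a=(abs(P[...,2]-110)<6)&(np.hypot(P[...,0]-636,P[...,1]-230)<25);ax.append(P[a])
np.savez("pics/rel.npz",**s)
Q=np.vstack(acc);A=np.c_[Q[:,0]-180,Q[:,1],np.ones(len(Q))];w=np.ones(len(Q),bool)
for _ in range(3):
    k=np.linalg.lstsq(A[w],Q[w,2],rcond=None)[0];w=abs(A@k-Q[:,2])<4
print("n",w.sum(),"ring plane dz/dx, dz/dy, z@180:",k.round(3))
B=Q[w];B=B[(B[:,0]>165)]
f=lambda p:np.hypot((B[:,0]-p[0])/1,B[:,1]-p[1])-p[2]
q=least_squares(f,[174,0,24],loss='soft_l1').x;print("circle fit tool x,y,r",q.round(2),"back x pct",np.percentile(B[abs(B[:,1])<6][:,0],[5,50,95]).round(1),"y pct",np.percentile(B[(B[:,0]>168)&(B[:,0]<182)][:,1],[3,97]).round(1))
print("ring centre world",(R0.apply([q[0],q[1],k[2]+k[0]*(q[0]-180)])+p0).round(1))
E_=np.vstack(ax);print("axle pts",len(E_), E_.mean(0).round(1) if len(E_) else '')
w=snap("wrist");pliers(w)
E
python3 rel.py
```

```text
25.15 [452.12 192.49 318.04] [[0.9768, 0.1993, 0.0782], [0.1986, -0.9799, 0.0159], [0.0799, -0.0, -0.9968]] 27.781310608529274 [-0.5 -0.2 -1.6]
n 352 ring plane dz/dx, dz/dy, z@180: [ 1.28000e-01 -2.60000e-02  1.97188e+02]
circle fit tool x,y,r [173.78   3.08  25.42] back x pct [195.4 198.1 200.5] y pct [-25.8  30.9]
ring centre world [637.9 227.1 136.1]
axle pts 370 [637.4 227.4 109.3]
2136 x [-31.   28.7] z med 148.21 z slope [7.0000e-03 1.4847e+02] y fit [-0.106 -8.253]
2120 x [-30.5  28.7] z med 148.2 z slope [9.00000e-03 1.48475e+02] y fit [0.099 9.058]
```

```bash
cat > ov.py <<'E'
from h import *
R0,p0,st=pose();t=np.linspace(0,2*np.pi,120);ims=[]
eye=R0.apply([172.5,0.0,197.5])+p0;print("eye",eye)
for n in("scene","top"):
    s=snap(n);np.savez(f"pics/ov_{n}.npz",**s);K=np.array(s["intrinsics"]);T=np.array(s["world_from_camera"])
    def pr(W):
        c=(np.atleast_2d(W)-T[:3,3])@T[:3,:3];return np.c_[K[0,0]*c[:,0]/-c[:,2]+K[0,2],K[1,1]*c[:,1]/c[:,2]+K[1,2]]
    z=14;c0=pr([636.6,229.7,122])[0];u0,v0=(c0-[14,20]).astype(int);im=cv2.resize(s["color"][v0:v0+40,u0:u0+28,::-1],(28*z,40*z),interpolation=cv2.INTER_CUBIC)
    im=np.clip(im.astype(float)*1.6,0,255).astype(np.uint8)
    def dr(W,col):cv2.polylines(im,[(((pr(W)-[u0,v0]+.5)*z-.5)).round().astype(np.int32)],True,col,1)
    cir=lambda x,y,zz,r:np.c_[x+r*np.cos(t),y+r*np.sin(t),0*t+zz]
    dr(cir(636.6,229.7,110,15.5),(0,255,255))
    th=t;dr(R0.apply(np.c_[172.5+26.6*np.cos(t),26.6*np.sin(t),0*t+195+.1*(26.6*np.cos(t))])+p0,(0,255,0))
    ims.append(im);Z=cloud(s)[...,2][v0:v0+40,u0:u0+28];print(n,u0,v0,"n at ring height",((Z>128)&(Z<146)).sum(),"high",(Z>200).sum())
cv2.imwrite("pics/ov.png",np.hstack(ims))
E
python3 ov.py
```

```text
eye [636.5549348  229.20727975 135.10664438]
scene 301 129 n at ring height 94 high 2
top 157 147 n at ring height 97 high 77
```

View pics/ov.png

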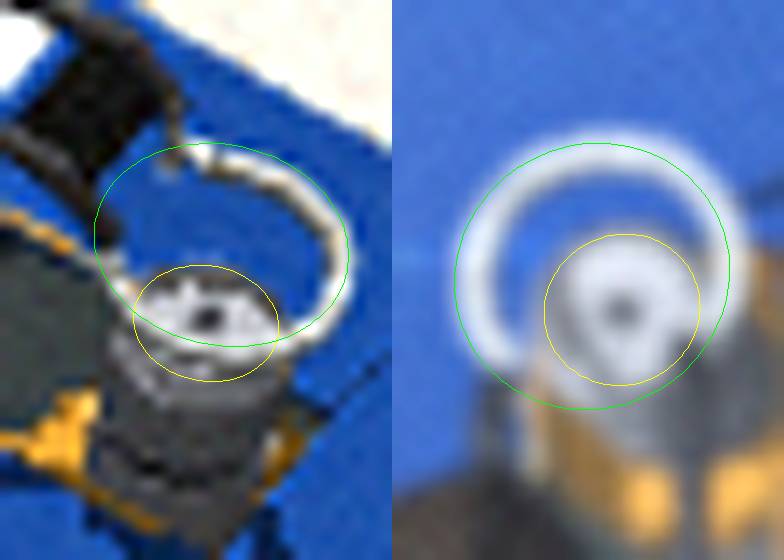

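The yellow overlay matches the axle top in both views. The ring sits about 1.9 mm in +x and 1.5 mm in -y of the assumed eye, which agrees with the circle fit. So the eye in the tool frame is about (174, 1.8, 197.8). I'll correct for that and level the ring.

```bash
cat > eye.py <<'E'
from h import *
def go(z,yaw=.2,pitch=.11,eye=(174,1.8,197.8),axle=(636.6,229.7)):
    Rt=down(yaw,pitch);p=np.array([*axle,z])-Rt.apply(eye);print("eye z",z,"TCP",p.round(1),end=" ");plan(p,Rt)
def now(eye=(174,1.8,197.8)):
    R0,p0,st=pose();print(st["clock"],"TCP",p0.round(2),"eye",(R0.apply(eye)+p0).round(2),"F",st["contact_force"].round(2),"M",st["moment"].round(2),st["grip_width"].round(2))
E
python3 -c "
from eye import *
now();go(128)"
```

```text
Traceback (most recent call last):
  File "eye.py", line 5, in now
    R0,p0,st=pose();print(st["clock"],"TCP",p0.round(2),"eye",(R0.apply(eye)+p0).round(2),"F",st["contact_force"].round(2),"M",st["moment"].round(2),st["grip_width"].round(2))
                                                                                                                                                     ^^^^^^^^^^^^^^^^^^^^^^
AttributeError: 'float' object has no attribute 'round'
```

```bash
sed -i 's/st\["grip_width"\].round(2)/round(st["grip_width"],2)/' eye.py; python3 -c "
from eye import *
now();go(128)"
```

```text
25.55 TCP [452.44 192.13 318.14] eye [638.31 227.86 134.89] F [-0.31  0.18 -1.74] M [-0.06  0.09  0.06] 27.88
eye z 128 TCP [445.5 192.8 305.5] turn [0.0, 0.03, -0.001] shift [-7.7, -2.0, 12.1] rows>= 1
```

Request:
send_rows:
  commands:
    - [[0, 0.006, 0], [-1.5, -0.4, 2.4], 0.75]
    - [[0, 0.015, 0], [-4, -1, 6], 0.75]
    - [[0, 0.025, 0], [-6, -1.6, 10], 0.75]
    - [[0, 0.03, 0], [-7.7, -2, 12.1], 0.75]
    - [[0, 0.03, 0], [-7.7, -2, 12.1], 0.75]
    - [[0, 0.03, 0], [-7.7, -2, 12.1], 0.75]

```text
clock: 26.15
eef_pos: [445.3, 193.0, 305.4]
eef_rot: [-3.11, -0.312, -0.171]
contact_force: [0.5, -0.8, -2.0]
grip_width: 27.9
```

```bash
cat > fit.py <<'E'
# ring vs axle measured in the top view: steel (low saturation) against blue, fit of the ring's outer+inner band by rendering
from eye import *
from scipy.optimize import minimize
def fit(name,zr,tilt=0.):
    R0,p0,st=pose();s=snap(name);np.savez(f"pics/fit_{name}.npz",**s);K=np.array(s["intrinsics"]);T=np.array(s["world_from_camera"])
    pr=lambda W:(lambda c:np.c_[K[0,0]*c[:,0]/-c[:,2]+K[0,2],K[1,1]*c[:,1]/c[:,2]+K[1,2]])((W-T[:3,3])@T[:3,:3])
    sat=cv2.cvtColor(s["color"],cv2.COLOR_RGB2HSV)[...,1].astype(float);val=s["color"].max(2).astype(float)
    white=cv2.GaussianBlur((255-sat)/255.,(0,0),.01);
    g=s["color"].astype(float);w=g[...,0]/(g[...,2]+1)   # red/blue ratio: steel~1, cover small
    u=R0.as_matrix()[:,0];a0=np.arctan2(u[1],u[0]);t=np.linspace(-1.5,1.5,61)+a0   # back half of the ring
    def samp(cx,cy,r):
        W=np.c_[cx+r*np.cos(t),cy+r*np.sin(t),np.full(t.size,zr)];uv=pr(W).astype(np.float32);return cv2.remap(w.astype(np.float32),uv[:,0].copy(),uv[:,1].copy(),cv2.INTER_LINEAR).ravel()
    def cost(p):return -sum(samp(p[0],p[1],r).mean()*k for r,k in((22.5,1),(24.1,1.5),(25.7,1),(18,-.8),(30,-1)))
    best=min((cost((x,y)),x,y) for x in np.arange(630,645,.5) for y in np.arange(222,238,.5));q=minimize(cost,best[1:],method="Nelder-Mead").x;print(name,"eye by band fit",q.round(2),"cost",cost(q).round(3))
if __name__=="__main__":
    now()
    for z in(130,):
        for n in("top","scene"):fit(n,z)
E
python3 fit.py; python3 rel.py | head -5; python3 -c "
from eye import *
now();go(112);go(100)"
```

```text
26.15 TCP [445.3  192.97 305.38] eye [636.4  229.9  127.85] F [ 0.45 -0.76 -2.04] M [-0.03  0.12  0.02] 27.89
top eye by band fit [636.12 229.14] cost -2.061
scene eye by band fit [637.98 228.91] cost -2.595
26.25 [445.49 192.96 305.54] [[0.9741, 0.1987, 0.1078], [0.1975, -0.9801, 0.0219], [0.11, -0.0, -0.9939]] 27.73731628791255 [ 0.4  0.  -2.3]
n 354 ring plane dz/dx, dz/dy, z@180: [ 1.22000e-01 -2.00000e-02  1.97267e+02]
circle fit tool x,y,r [173.4    2.54  25.66] back x pct [196.2 199.  200.5] y pct [-26.6  30.6]
ring centre world [636.1 229.  129.3]
axle pts 391 [637.6 228.1 109.4]
26.55 TCP [445.41 192.91 305.5 ] eye [636.59 229.83 128.04] F [ 0.03 -0.29 -2.97] M [-0.    0.11  0.01] 27.88
eye z 112 TCP [445.5 192.8 289.5] turn [-0.0, -0.0, -0.0] shift [-1.7, 0.1, 15.9] rows>= 1
eye z 100 TCP [445.5 192.8 277.5] turn [-0.0, -0.0, -0.0] shift [-3.1, 0.1, 27.8] rows>= 1
```

Request:
send_rows:
  commands:
    - [[0, 0, 0], [-0.5, -0.7, 4], 0.75]
    - [[0, 0, 0], [-1, -0.7, 9], 0.75]
    - [[0, 0, 0], [-1.7, -0.7, 16], 0.75]
    - [[0, 0, 0], [-2.2, -0.7, 20], 0.75]
    - [[0, 0, 0], [-2.7, -0.7, 24], 0.75]
    - [[0, 0, 0], [-3.1, -0.7, 28], 0.75]
    - [[0, 0, 0], [-3.1, -0.7, 28], 0.75]

```text
clock: 27.25
eef_pos: [445.1, 193.5, 276.7]
eef_rot: [-3.111, -0.312, -0.17]
contact_force: [-0.3, -0.3, -1.2]
grip_width: 27.7
```

```bash
python3 rel.py; python3 -c "
import fit
from eye import *
now();now();fit.fit('top',102);fit.fit('scene',102);go(90,eye=(174,2.5,197.8));go(78,eye=(174,2.5,197.8))"
```

```text
27.25 [445.05 193.53 276.71] [[0.9742, 0.1987, 0.1069], [0.1975, -0.9801, 0.0216], [0.109, 0.0001, -0.994]] 27.681806907525395 [-0.3 -0.3 -1.2]
n 422 ring plane dz/dx, dz/dy, z@180: [ 1.41000e-01 -1.90000e-02  1.95941e+02]
circle fit tool x,y,r [174.54   0.65  23.91] back x pct [193.9 197.9 200.6] y pct [-26.2  30.3]
ring centre world [636.1 231.6 101.7]
axle pts 565 [637.6 226.3 109.6]
2147 x [-30.7  28.7] z med 148.2 z slope [7.00000e-03 1.48483e+02] y fit [-0.106 -8.268]
2142 x [-31.2  28.7] z med 148.21 z slope [9.00000e-03 1.48539e+02] y fit [0.1   9.012]
27.55 TCP [445.26 193.63 277.46] eye [636.47 230.58 100.04] F [ 0.62 -0.06 -2.07] M [-0.02  0.15 -0.04] 27.66
27.55 TCP [445.26 193.63 277.46] eye [636.47 230.58 100.04] F [ 0.62 -0.06 -2.07] M [-0.02  0.15 -0.04] 27.66
top eye by band fit [633.84 223.14] cost -1.84
scene eye by band fit [643.49 214.76] cost -4.017
eye z 90 TCP [445.3 193.5 267.5] turn [-0.0, -0.0, -0.0] shift [-1.0, 0.2, 9.8] rows>= 1
eye z 78 TCP [445.3 193.5 255.5] turn [-0.0, -0.0, -0.0] shift [-2.3, 0.2, 21.8] rows>= 1
```

Request:
send_rows:
  commands:
    - [[0, 0, 0], [-0.4, 0, 4], 0.75]
    - [[0, 0, 0], [-0.8, 0, 8], 0.75]
    - [[0, 0, 0], [-1.2, 0, 12], 0.75]
    - [[0, 0, 0], [-1.6, 0, 15], 0.75]
    - [[0, 0, 0], [-1.8, 0, 17], 0.75]
    - [[0, 0, 0], [-1.8, 0, 17], 0.75]

```text
clock: 28.25
eef_pos: [445.2, 193.6, 259.8]
eef_rot: [-3.11, -0.312, -0.17]
contact_force: [0.0, -0.4, -1.0]
grip_width: 27.8
```

```bash
cat > sec.py <<'E'
from eye import *
now();A=[]
for n in("top","scene"):
    acc=[]
    for i in range(3):
        s=snap(n);P=cloud(s);d=P[...,:2]-[636.6,229.7];r=np.hypot(d[...,0],d[...,1]);m=(r>22)&(r<30)&(P[...,2]>60)&(P[...,2]<115)
        sat=cv2.cvtColor(s["color"],cv2.COLOR_RGB2HSV)[...,1];m&=(sat<110);acc.append(np.c_[np.degrees(np.arctan2(d[m][:,1],d[m][:,0]))%360,P[m][:,2],r[m]])
    np.savez(f"pics/sec_{n}.npz",**s);a=np.vstack(acc);print(n,[(k*30,len(q),np.median(q[:,1]).round(1),np.percentile(q[:,1],90).round(1),np.median(q[:,2]).round(1)) for k in range(12) if len(q:=a[(a[:,0]//30)==k])>3])
E
python3 sec.py; python3 -c "
from eye import *
go(78,eye=(174,2.5,197.8))"
```

```text
28.25 TCP [445.2  193.59 259.82] eye [636.25 230.47  82.22] F [ 0.02 -0.38 -0.98] M [-0.05  0.11  0.05] 27.83
top [(0, 4, np.float64(76.8), np.float64(85.2), np.float64(28.3)), (60, 8, np.float64(82.1), np.float64(83.9), np.float64(26.9)), (90, 28, np.float64(82.5), np.float64(84.7), np.float64(25.6)), (120, 21, np.float64(84.6), np.float64(99.1), np.float64(26.8)), (150, 6, np.float64(83.2), np.float64(98.8), np.float64(29.6)), (210, 18, np.float64(92.9), np.float64(104.0), np.float64(27.1)), (240, 47, np.float64(82.3), np.float64(86.6), np.float64(26.5)), (270, 47, np.float64(73.2), np.float64(85.0), np.float64(26.4)), (300, 25, np.float64(83.5), np.float64(85.7), np.float64(25.9)), (330, 16, np.float64(81.5), np.float64(83.0), np.float64(25.0))]
scene [(0, 22, np.float64(84.5), np.float64(87.6), np.float64(25.5)), (30, 16, np.float64(83.0), np.float64(86.4), np.float64(26.2)), (120, 5, np.float64(95.0), np.float64(99.4), np.float64(28.6)), (150, 6, np.float64(105.1), np.float64(107.9), np.float64(28.6)), (210, 28, np.float64(89.3), np.float64(102.9), np.float64(27.1)), (240, 30, np.float64(85.0), np.float64(88.1), np.float64(25.9)), (270, 31, np.float64(83.4), np.float64(88.9), np.float64(25.5)), (300, 31, np.float64(83.7), np.float64(87.7), np.float64(25.1)), (330, 22, np.float64(83.6), np.float64(86.4), np.float64(26.0))]
eye z 78 TCP [445.3 193.5 255.5] turn [-0.0, -0.0, 0.0] shift [-0.6, 0.2, 4.8] rows>= 1
```

Request:
send_rows:
  commands:
    - [[0, 0, 0], [-0.1, 0, 1.2], 0.75]
    - [[0, 0, 0], [-0.2, 0, 2.4], 0.75]
    - [[0, 0, 0], [-0.4, 0, 3.5], 0.75]
    - [[0, 0, 0], [-0.5, 0, 4.3], 0.75]
    - [[0, 0, 0], [-0.5, 0, 4.3], 0.75]
    - [[0, 0, 0], [-0.5, 0, 4.3], 0.75]

```text
clock: 29.15
eef_pos: [445.2, 193.6, 255.8]
eef_rot: [-3.11, -0.312, -0.171]
contact_force: [-0.5, -0.4, -2.0]
grip_width: 27.7
```

```bash
python3 sec.py
python3 - <<'E'
from eye import *
from pl import pliers
now();s=snap("wrist");np.savez("pics/last_w.npz",**s);P,T=pliers(s)
hsv=cv2.cvtColor(s["color"],cv2.COLOR_RGB2HSV).astype(int);m=(abs(hsv[...,0]-115)<12)&(hsv[...,1]>120)&(P[...,2]<100)&(P[...,2]>50)&(P[...,0]<700)&(P[...,1]>130)&(P[...,1]<330)
Q=P[m];print("cover z by x",[(a,np.median(Q[(Q[:,0]>a)&(Q[:,0]<a+15)][:,2]).round(1)) for a in range(545,690,15) if ((Q[:,0]>a)&(Q[:,0]<a+15)).sum()>20])
# ring centre: radial band points at ring height, both views
for n in("top","scene"):
    s=dict(np.load(f"pics/sec_{n}.npz"));P=cloud(s);sat=cv2.cvtColor(s["color"],cv2.COLOR_RGB2HSV)[...,1];d=P[...,:2]-[636.6,229.7];r=np.hypot(d[...,0],d[...,1]);m=(r>18.5)&(r<31)&(P[...,2]>73)&(P[...,2]<86)&(sat<110)
    a=np.degrees(np.arctan2(d[m][:,1],d[m][:,0])-.2)%360;print(n,[(k*45,len(q),np.percentile(q,[10,50,90]).round(1).tolist()) for k in range(8) if len(q:=r[m][(a//45)==k])>3])
E
```

```text
29.15 TCP [445.24 193.6  255.79] eye [636.37 230.51  78.28] F [-0.48 -0.39 -2.03] M [-0.    0.11  0.04] 27.69
top [(60, 6, np.float64(79.1), np.float64(79.5), np.float64(27.3)), (90, 28, np.float64(77.1), np.float64(80.4), np.float64(25.9)), (120, 18, np.float64(79.8), np.float64(83.6), np.float64(26.6)), (150, 9, np.float64(84.4), np.float64(95.5), np.float64(29.5)), (210, 16, np.float64(84.2), np.float64(98.2), np.float64(27.4)), (240, 43, np.float64(77.1), np.float64(81.9), np.float64(27.2)), (270, 46, np.float64(77.3), np.float64(80.6), np.float64(26.6)), (300, 29, np.float64(79.4), np.float64(80.9), np.float64(24.8)), (330, 16, np.float64(78.2), np.float64(80.8), np.float64(25.4))]
scene [(0, 16, np.float64(80.4), np.float64(82.4), np.float64(25.0)), (30, 20, np.float64(79.7), np.float64(81.4), np.float64(25.2)), (150, 4, np.float64(95.7), np.float64(101.7), np.float64(27.9)), (210, 28, np.float64(84.5), np.float64(96.7), np.float64(26.5)), (240, 29, np.float64(80.2), np.float64(83.8), np.float64(26.1)), (270, 32, np.float64(80.0), np.float64(83.7), np.float64(25.7)), (300, 27, 
[... 245 characters left out ...]
28.7] z med 148.22 z slope [8.00000e-03 1.48494e+02] y fit [-0.105 -8.275]
2136 x [-31.   28.8] z med 148.22 z slope [8.00000e-03 1.48527e+02] y fit [0.099 9.029]
cover z by x [(545, np.float64(70.0)), (560, np.float64(70.3)), (575, np.float64(70.3)), (590, np.float64(70.2)), (605, np.float64(70.2)), (620, np.float64(70.2))]
top [(45, 5, [25.6, 27.0, 28.1]), (90, 11, [24.4, 26.5, 28.7]), (135, 5, [20.5, 20.8, 28.8]), (180, 7, [19.6, 20.2, 26.0]), (225, 22, [19.8, 24.8, 27.9]), (270, 14, [22.1, 24.1, 26.2]), (315, 5, [24.3, 25.2, 26.2])]
scene [(0, 9, [22.3, 25.1, 27.7]), (180, 8, [21.8, 25.3, 27.7]), (225, 15, [19.7, 23.7, 27.8]), (270, 19, [19.9, 23.8, 26.5]), (315, 17, [19.6, 24.8, 27.5])]
```

```bash
python3 -c "
from eye import *
now();print(arm.hand_in());now()"
```

```text
29.5 TCP [445.28 193.62 255.87] eye [636.45 230.53  78.4 ] F [ 0.01  0.37 -2.65] M [-0.06  0.1   0.03] 27.84
the job is handed in; nothing more can be done
None
the job is handed in; nothing more can be done
```

The cover is snapped shut, and the ring is held spread and level around the axle's groove, hanging only from the squeezed pliers. I handed the job in at 29.5 s; no verdict was reported.

- **Cover:** I pressed it down on the +y pad. With the tool clear it lay flat at about 70 mm, and it still did at the end.
- **First lift failed:** the ring slipped off because the tips sat about 1 mm too high. It sprang back onto the mat turned about 50°. I re-measured it, set the tips lower and turned the pliers to match; the second lift held.
- **Last checks:**
  - The pliers are at their stop (28 mm over the handles).
  - The ring's middle is about 78.4 mm high, against 78 mm for the groove. Its underside is about 5 mm above the cover.
  - The ring is level within what the cameras can resolve.
  - The only force on the wrist was roughly the weight of the pliers and ring.
- **Less certain:** the camera views disagree by 1–2 mm on how well the ring is centred sideways, and its clearance is only about 2 mm. I saw no contact force, but I can't rule out a light touch on one side.

I took the final readings from camera depth data, because the picture limit was already used up. I did not touch any of the other things on the bench, but I took no final picture of them.

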